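# Clear the spares and set up a circuit board at the refurbishing bench

### The job

Clear the bench for a board repair: hang every loose spare-part pack by its tab on the hook that already holds a pack of the same shape, leaving the first pack hanging there. Lay the straightedge flat on the jig plate, flush against the circuit board's long front edge and about centred along it; with it lying there, turn the clamp thumbscrew clockwise until it bottoms, then back it off a quarter of a turn. Leave the other things on the bench alone.

Things in the scene. Friction and masses are not known exactly. Their poses are not given: they have to be found in the camera images.
- rail: Fixed steel rail: 12 mm bar along its y, axis 200 mm above the bench, on posts at y = -175 and +175. Three 6 mm thick hooks point level along its -x (to the robot) at y = -115, 0, +115, arm axis 200 mm high, straight for 110 mm from the bar's axis, then turned up to the tip. Origin on the bench below the bar's middle; z up.
- hook0_tip (a point): Upturned tip end of the rail's right-hand (-y) hook: 118 mm in front of the bar axis, 210 mm above the bench.
- hook1_tip (a point): Upturned tip end of the rail's middle hook: 118 mm in front of the bar axis, 210 mm above the bench.
- hook2_tip (a point): Upturned tip end of the rail's left-hand (+y) hook: 118 mm in front of the bar axis, 210 mm above the bench.
- pack_square: Loose spare-part pack, may be absent: square-bodied (80 wide, 80 tall) with a round fan in its face, white, 32 mm thick (x), 120 g, stands on the bench, card hang tab on top. Tab 6 mm thick (x), 40 wide (y), 52 tall; hole 24 wide, 30 tall, right through along x, 12 to 42 mm above the body's top. Grip across the tab's width, beside the hole. Origin: centre of underside; z up, y along the width.
- pack_square_eye (a point): Centre of the loose square pack's hang hole, 107 mm above its underside; hanging on a hook it is 188 mm above the bench (hole's top edge on the hook arm).
- hung_square_eye (a point): Centre of the hang hole of the square pack that already hangs on one of the hooks (same shape and size as the loose square pack), about 28 mm in front of the bar axis; which hook varies.
- pack_tall: Loose spare-part pack, may be absent: tall narrow-bodied (46 wide, 95 tall), white, 32 mm thick (x), 120 g, stands on the bench, card hang tab on top. Tab 6 mm thick (x), 40 wide (y), 52 tall; hole 24 wide, 30 tall, right through along x, 12 to 42 mm above the body's top. Grip across the tab's width, beside the hole. Origin: centre of underside; z up, y along the width.
- pack_tall_eye (a point): Centre of the loose tall pack's hang hole, 122 mm above its underside; hanging on a hook it is 188 mm above the bench (hole's top edge on the hook arm).
- hung_tall_eye (a point): Centre of the hang hole of the tall pack that already hangs on one of the hooks (same shape and size as the loose tall pack), about 28 mm in front of the bar axis; which hook varies.
- pack_round: Loose spare-part pack, may be absent: round-bodied (76 diameter drum, on a 50 mm wide foot), white, 32 mm thick (x), 120 g, stands on the bench, card hang tab on top. Tab 6 mm thick (x), 40 wide (y), 52 tall; hole 24 wide, 30 tall, right through along x, 12 to 42 mm above the body's top. Grip across the tab's width, beside the hole. Origin: centre of underside; z up, y along the width.
- pack_round_eye (a point): Centre of the loose round pack's hang hole, 103 mm above its underside; hanging on a hook it is 188 mm above the bench (hole's top edge on the hook arm).
- hung_round_eye (a point): Centre of the hang hole of the round pack that already hangs on one of the hooks (same shape and size as the loose round pack), about 28 mm in front of the bar axis; which hook varies.
- jig: Jig plate fixed on the bench, 205 (x -110 to +95) by 200 (y) mm, 12 thick. Fixed on it: green circuit board in a carrier, x -30 to +50, 170 long (y), top 8 mm above the plate; at x = 72 a 36 by 50 mm clamp block, top 52 mm above the bench, with the thumbscrew. Origin on the bench, y = 0 at the board's middle; x away from the robot, y along the long edge.
- board_edge (a point): Middle of the board's long front edge (facing the robot, jig's -x side), at the height of the plate's top, 12 mm above the bench. Axes as the jig's. In front of the edge there are 80 mm of free plate.
- straightedge: Loose steel straightedge, 180 mm long (its y), 32 wide (x), 8 thick, 250 g, with a black grip rib along its middle: 14 wide (x), 70 long (y), from 8 to 44 mm above the underside. Origin: centre of the underside; both long edges (16 mm either side) are alike and true.
- screw (a joint): Angle (rad) of the clamp thumbscrew about its vertical axis: 0 = bottomed (hard stop), growing as it is unscrewed (anticlockwise seen from above), up to 4.2. It stays where it is left; about 0.05 N m turns it. It does not rise or sink as it turns. At 0 its wing lies along the jig's x axis.
- wing (a point): Point of the thumbscrew's steel wing on the screw axis, 76 mm above the bench, 24 mm above the clamp block: the wing is a flat bar 36 mm long (its x), 10 mm thick (its y), from 60 to 86 mm above the bench. Turns with the screw.
- screwdriver: Bystander: the screwdriver; leave it alone. Origin at its underside.
- jar: Bystander: the jar; leave it alone. Origin at its underside.
- tape: Bystander: the roll of tape; leave it alone. Origin at its underside.
- multimeter: Bystander: the multimeter; leave it alone. Origin at its underside.
- pliers: Bystander: the pliers; leave it alone. Origin at its underside.

How it is judged:
On the way, in this order (a step that is already met when the one before it is completed fails the run):
1. the straightedge lies flush against the board's front edge, let go (x of straightedge in the frame of board_edge between -0.019 and -0.0145 m and y of straightedge in the frame of board_edge between -0.03 and 0.03 m and z of straightedge in the frame of board_edge between -0.003 and 0.004 m and angle between the y axis of straightedge and the y axis of jig, either way round below 0.025 rad and angle between straightedge's own z axis and vertical below 0.04 rad and contact force between the fingers and straightedge below 0.1 N), for 0.2 s.
2. the thumbscrew is bottomed (value of joint screw below 0.1 rad), for 0.1 s.
3. the thumbscrew is backed off a quarter turn (value of joint screw between 1.22 and 1.92 rad), for 0.2 s.
At the end, for the whole second after the job is handed in: Each loose pack hangs still on the hook of its like (holes within 80 mm, hole centre 178-196 mm high, upright within 0.25 rad), first packs still hung; straightedge flat on the plate, gap to board under 3 mm, parallel within 0.025 rad, centred within 30 mm; screw 1.22-1.92 rad from its stop (all of step 3 and distance between pack_square_eye and hung_square_eye below 0.08 m and z of pack_square_eye in the frame of rail between 0.178 and 0.196 m and angle between each of pack_square, pack_tall, pack_round's own z axis and vertical below 0.25 rad and linear speed of each of pack_square, pack_tall, pack_round, straightedge below 0.03 m/s and distance between pack_tall_eye and hung_tall_eye below 0.08 m and z of pack_tall_eye in the frame of rail between 0.178 and 0.196 m and distance between pack_round_eye and hung_round_eye below 0.08 m and z of pack_round_eye in the frame of rail between 0.178 and 0.196 m and z of hung_square_eye in the frame of rail between 0.175 and 0.2 m and z of hung_tall_eye in the frame of rail between 0.175 and 0.2 m and z of hung_round_eye in the frame of rail between 0.175 and 0.2 m and x of straightedge in the frame of board_edge between -0.019 and -0.0145 m and y of straightedge in the frame of board_edge between -0.03 and 0.03 m and z of straightedge in the frame of board_edge between -0.003 and 0.004 m and angle between the y axis of straightedge and the y axis of jig, either way round below 0.025 rad and angle between straightedge's own z axis and vertical below 0.04 rad and velocity of joint screw between -0.05 and 0.05 rad/s); the robot touches nothing.
It fails at once if a pack that hung on a hook from the start is dislodged (height (world z) of any of hung_square_eye, hung_tall_eye, hung_round_eye below 0.15 m).
It fails at once if a bystander (screwdriver, jar, tape, multimeter, pliers) is moved more than 4 cm (distance of any of screwdriver, jar, tape, multimeter, pliers from where it was at the start of the episode above 0.04 m).
Of pack_square, pack_tall, pack_round only 2 to 3 are there at a start; the rules pass over those that are not, and their reading is None.
At some moment in a run one of straightedge may be knocked a few centimetres aside while the robot is not near it.
It also fails if it takes over 210 s, if anything falls off the work surface, if the arm or the gripper's body presses on something with over 40 N, if the wrist force passes 120 N, or if a joint passes its speed limit or range.

### The arm

A 7-joint arm with a two-finger parallel gripper is mounted at the origin on the work surface. World frame = base frame: x ahead of the robot, y to its left, z up, the work surface at z = 0. Lengths are in m, angles in rad, forces in N, time in s.
With the tool pointing down it reaches from about 0.4 to 0.9 m from the base axis. Payload 5.6 kg.
Tool frame: the origin (TCP) lies at the very end of the fingers, on their centre line; the grasp point (between the pads) lies 19 mm behind it; z points along the fingers, y is the line along which they close (so a half turn about z gives the same grasp; the last joint's range is limited). The gripper opens to 92 mm and grips with 3 to 60 N. Pads are 20 mm wide; open, the fingers measure 128 mm over their backs; the gripper's body (75 mm by 189 mm) begins 69 mm behind the grasp point.
Start: joints at [-1.197, 0.468, -0.012, 1.603, 0.006, 1.071, -0.056], TCP at [0.263, 0.594, 0.186] pointing down, gripper open.
Joint ranges: [-2.53, 2.53], [-0.31, 2.02], [-1.57, 1.55], [0.28, 2.44], [-1.29, 4.43], [0.15, 1.84], [-2.92, 2.92]. Speed limits (rad/s): [2.57, 2.57, 3.14, 3.14, 3.14, 3.14, 3.14].

### API

Orientations are given as a unit quaternion [w, x, y, z].
In Python, from station import telemetry, imaging, job gives the robot as it stands. The module is installed in compiled form; this text tells all that it offers.
- The arm moves only by the tool drive_tool, never from a script. Its argument "commands" is a list of rows, each a list of 3 entries, a list of its own where there are three numbers: the shift along the world's x, y, z in cm, then the turn, a rotation vector about the world's x, y, z in rad, then the opening, from 0 (shut) to 1 (fully open). In form: [[[x, y, z], [wx, wy, wz], hand], ...]. A call has 1 to 5 rows; each row shifts and turns the commanded pose from where the row before left it; what a row does not reach is not made up. A row lasts 1/10 s, in which the tool goes at most 50 mm and 8.59 degrees, less where a joint would pass 70% of its speed; a pose out of reach is approached as far as the arm can. A call with a gripper value outside its range is refused whole. The fingers move at their own pace and stop on an object; "newtons" is the grip in N (left out, the last holds). Time passes only in rows, so rows that do not move let the fingers close. It gives the time, the measured TCP pose, the force, the opening and the grip force at its end, in the units of the state.
- telemetry.observe(): the state, without advancing time (a new reading comes with each control period).
- imaging.read_camera(name): name is "scene" or "side" or "wrist"; returns the picture (400x640x3 uint8, blue, green, red); there is no depth.
- imaging.camera_params(name): a dict with "mtx" (3x3 intrinsics, pixels), "k1" (the pictures are not rectified: a ray, as slopes to the right and down, at radius r is drawn at 1 + k1 r^2 times it, then the intrinsics apply), "T" (4x4, takes a point from camera to world coordinates). Camera axes: x right, y down, z forward; pixel columns grow to the right and rows downward; lengths in m; the calibration is good to about 2 mm. A picture is of the moment at which its call begins: read the wrist's pose just before it. camera_params takes no time and is no camera call; for the wrist camera it gives the pose at the moment of the call.
- job.sign_off(): hands the job in; it is judged then, once.
The state is a dict: "clock": time; "joint_pos": joint angles; "joint_vel": joint speeds; "joint_efforts": joint torques, N m; "eef_pos": TCP position; "orientation": TCP orientation; "ft_force": force on the tool from outside, world axes, zero at the start; "wrist_torque": the same for the moment, N m; "finger_gap": finger opening in m; "grip_force": force on a finger pad.
Only numpy, scipy, OpenCV 4.12 (cv2) and the standard library are available. Lean on these libraries where they do the work, as an engineer would, in place of code of your own. Each camera call takes 0.05 s, during which the arm holds its last target. There are 200 camera calls.

## Working session

There is one attempt and no reset: what is moved stays moved. The work goes in short steps, Python scripts to look and compute and a tool call to move; the robot and the scene stay as the last step left them, time stands still between calls to the robot, and variables do not carry over. Pictures are saved under pics/ and viewed, at most 14 in all, crops included, and the job is handed in when it is done.

Besides the shell and the picture viewer there is one more tool, called after "Request:" in YAML: its name, and indented under it one key for each argument. drive_tool: Moves the arm, as the interface text tells. Its arguments: {"type":"object","properties":{"commands":{"type":"array"},"newtons":{"type":"number"}},"required":["commands"]}

```bash
mkdir -p pics
python3 - <<'E'
from station import telemetry, imaging
import cv2
for n in ("scene","side"):
    cv2.imwrite(f"pics/{n}0.png",imaging.read_camera(n)); p=imaging.camera_params(n); print(n,p)
print(telemetry.observe())
E
```

```text
scene {'mtx': array([[385.165464  ,   0.        , 315.39826794],
       [  0.        , 385.165464  , 204.18385929],
       [  0.        ,   0.        ,   1.        ]]), 'k1': 0.02067680420082261, 'T': array([[ 0.51583809,  0.49452521, -0.69953977,  1.23476525],
       [ 0.85667732, -0.3014617 ,  0.41859862, -0.4338087 ],
       [-0.00387687, -0.81520897, -0.57915396,  0.73777319],
       [ 0.        ,  0.        ,  0.        ,  1.        ]])}
side {'mtx': array([[464.60753235,   0.        , 316.07887383],
       [  0.        , 464.60753235, 194.46476313],
       [  0.        ,   0.        ,   1.        ]]), 'k1': -0.13100312802943015, 'T': array([[ 0.83897254, -0.30580799,  0.45011837,  0.00365495],
       [-0.54400293, -0.45060335,  0.70782585, -0.84417143],
       [-0.01363395, -0.83871216, -0.54440428,  0.75178952],
       [ 0.        ,  0.        ,  0.        ,  1.        ]])}
{'clock': 0.1, 'joint_pos': array([-1.19701489,  0.4683067 , -0.01164254,  1.60351263,  0.00600242,
        1.07142211, -0.05630185]), 'joint_vel': array([ 0.00020154, -0.0025093 ,  0.00028378, -0.00243158, -0.00039743,
       -0.00092653,  0.00115422]), 'joint_efforts': array([ 8.92646385e-04, -5.21654356e+01, -1.25124457e-02, -2.44368929e+01,
       -5.67924022e-02,  1.40979342e-02,  6.59271541e-05]), 'eef_pos': array([0.26294325, 0.59381459, 0.18503208]), 'orientation': array([-1.17474580e-04,  2.06900207e-01,  9.78361719e-01, -7.98378896e-04]), 'ft_force': array([0.1093842 , 0.06148896, 0.60178897]), 'wrist_torque': array([-0.04945201, -0.03780319, -0.0300153 ]), 'grip_force': 0.0, 'finger_gap': 0.09166552917382018}
```

View pics/scene0.png

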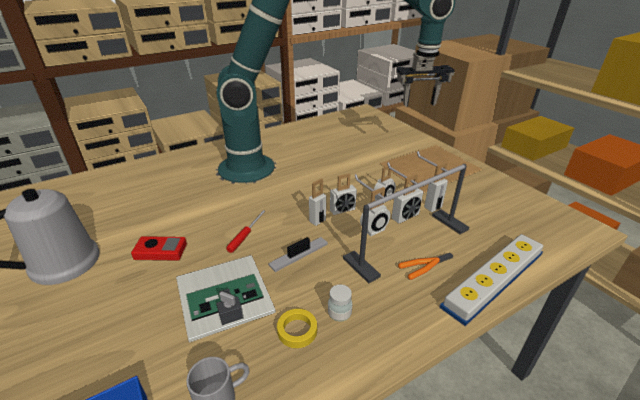

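View pics/side0.png

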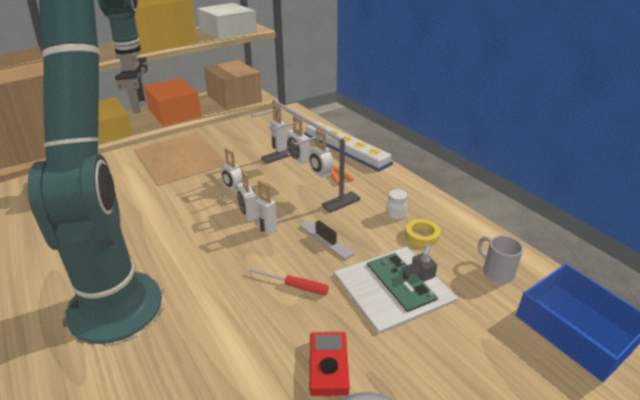

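The two views show three hung packs on the rail (tall at +y, square in the middle, round at −y). Three loose packs stand in front of it at side (232,175), (247,205) and (267,212). The straightedge is at side (325,240) and the jig at (395,285). I'll zoom in next.

Run:
```python
import cv2,numpy as np
a=cv2.imread("pics/side0.png")[90:270,210:370]; b=cv2.imread("pics/scene0.png")[140:280,260:480]
cv2.imwrite("pics/c1.png",cv2.resize(a,None,fx=3.3,fy=3.3,interpolation=cv2.INTER_CUBIC))
cv2.imwrite("pics/c2.png",cv2.resize(b,None,fx=3.6,fy=3.6,interpolation=cv2.INTER_CUBIC))
a=cv2.imread("pics/side0.png")[230:340,320:470]; b=cv2.imread("pics/scene0.png")[230:350,165:335]
o=np.zeros((590,800,3),np.uint8)
a=cv2.resize(a,None,fx=2.6,fy=2.6,interpolation=cv2.INTER_CUBIC);b=cv2.resize(b,None,fx=2.4,fy=2.4,interpolation=cv2.INTER_CUBIC)
o=np.zeros((290,800,3),np.uint8);o[:a.shape[0],:a.shape[1]]=a;o[:b.shape[0],392:392+b.shape[1]]=b[:290]
cv2.imwrite("pics/c3.png",o)
```

```text
(no output)
```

View pics/c1.png

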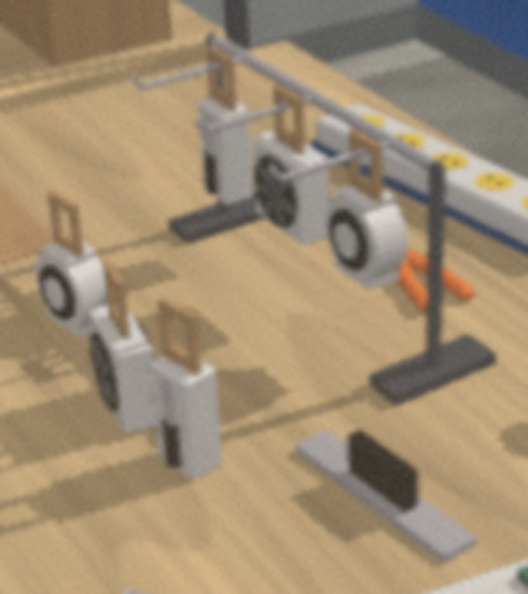

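View pics/c2.png

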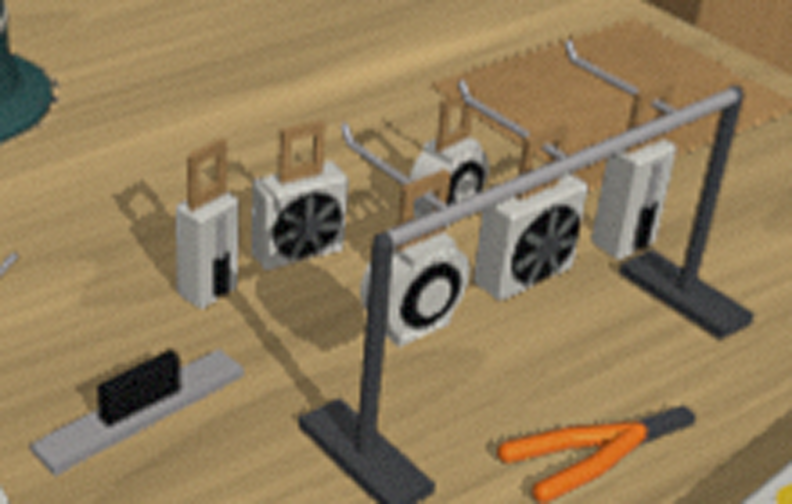

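View pics/c3.png

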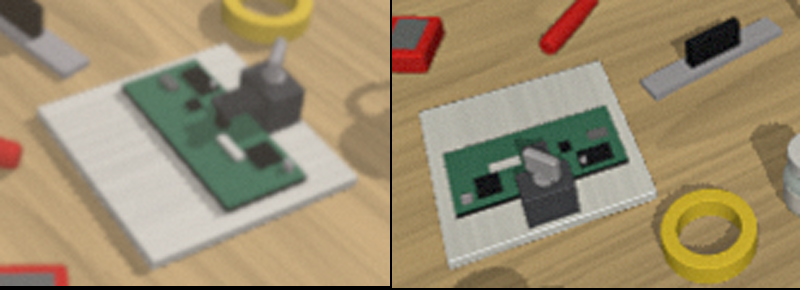

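The crops give clear corners for everything. I'll fit planar poses from these two views.

```bash
cat > h.py <<'E'
import numpy as np, cv2
from scipy.optimize import least_squares
from scipy.spatial.transform import Rotation as R
from station import imaging, telemetry
P={n:imaging.camera_params(n) for n in("scene","side")}
def proj(X,p):
    T=p["T"]; c=(np.asarray(X,float)-T[:3,3])@T[:3,:3]; s=c[...,:2]/c[...,2:]
    s=s*(1+p["k1"]*(s**2).sum(-1,keepdims=True)); m=p["mtx"]
    return s*[m[0,0],m[1,1]]+m[:2,2]
def ray(uv,p):
    m=p["mtx"]; q=(np.asarray(uv,float)-m[:2,2])/[m[0,0],m[1,1]]; s=q.copy()
    for _ in range(20): s=q/(1+p["k1"]*(s**2).sum(-1,keepdims=True))
    return p["T"][:3,3], np.concatenate([s,np.ones(s.shape[:-1]+(1,))],-1)@p["T"][:3,:3].T
def atz(uv,z,p):
    o,d=ray(uv,p); return o+d*((z-o[2])/d[...,2])[...,None]
def world(pose,M):
    M=np.asarray(M,float); c,s=np.cos(pose[2]),np.sin(pose[2])
    return np.stack([pose[0]+c*M[:,0]-s*M[:,1],pose[1]+s*M[:,0]+c*M[:,1],M[:,2]],-1)
def fit(obs,x0):  # obs: list of (params, model xyz m, px)
    f=lambda q:np.concatenate([(proj(world(q,[m]),p)[0]-u) for p,m,u in obs])
    r=least_squares(f,x0,loss="soft_l1",f_scale=2); return r.x, f(r.x).reshape(-1,2)
E
cat > f1.py <<'E'
from h import *
S1=lambda u,v:(210+u/3.3-.35,90+v/3.3-.35); C1=lambda u,v:(260+u/3.6-.35,140+v/3.6-.35)
S3=lambda u,v:(320+u/2.6-.3,230+v/2.6-.3); C3=lambda u,v:(165+(u-392)/2.4-.3,230+v/2.4-.3)
def mk(side,scene,s,c):
    return [(P["side"],np.array(m)/1e3,s(*u)) for m,u in side]+[(P["scene"],np.array(m)/1e3,c(*u)) for m,u in scene]
D={}
D["rail"]=mk([((0,-175,200),(435,163)),((0,175,200),(212,40)),((-118,115,208),(138,82)),((-118,0,208),(203,127)),((-118,-115,208),(280,178))],
 [((0,-175,200),(385,240)),((0,175,200),(738,95)),((-118,-115,208),(346,128)),((-118,0,208),(463,88)),((-118,115,208),(569,44))],S1,C1),(.7,.2,0)
D["jig"]=mk([((-110,100,12),(38,110)),((95,100,12),(222,45)),((95,-100,12),(355,180)),((-110,-100,12),(152,263)),((-30,85,20),(123,88)),((-30,-85,20),(222,208)),((50,-85,20),(305,178))],
 [((-110,-100,12),(420,112)),((-110,100,12),(600,62)),((95,100,12),(655,190)),((95,-100,12),(448,262)),((-30,-85,20),(445,153)),((-30,85,20),(610,107)),((50,85,20),(627,160)),((50,-85,20),(458,213))],S3,C3),(.7,-.2,0)
D["straight"]=mk([((-16,90,8),(296,445)),((16,90,8),(325,432)),((16,-90,8),(475,540)),((-16,-90,8),(447,557))],
 [((-16,-90,8),(33,445)),((16,-90,8),(55,470)),((16,90,8),(243,370)),((-16,90,8),(222,352))],S1,C1),(.7,0,0)
def pack(h,s,c):
    a=[((0,20,h+52),),((0,-20,h+52),),((0,20,h),),((0,-20,h),),((0,0,h+27),)]
    sc=[1,0,3,2,4] # scene listed left(-y) first
    return mk([(a[i][0],s[i]) for i in range(5)],[(a[sc[i]][0],c[i]) for i in range(5)],S1,C1)
D["tall"]=pack(95,[(160,302),(200,310),(165,357),(200,368),(181,330)],[(188,153),(228,140),(188,207),(226,196),(208,172)]),(.5,.1,0)
D["square"]=pack(80,[(107,265),(127,292),(113,322),(127,333),(117,300)],[(281,128),(325,120),(280,177),(322,172),(302,150)]),(.5,.2,0)
D["round"]=pack(76,[(50,195),(77,203),(55,240),(80,252),(66,224)],[(440,100),(470,95),(440,145),(470,140),(455,120)]),(.5,.3,0)
for n,(o,x0) in D.items():
    q,r=fit(o,x0); print(n,q.round(4),"deg",np.degrees(q[2]).round(1)); print("  ",np.abs(r).max(0).round(1),r.round(1).tolist())
E
python3 f1.py
```

```text
rail [0.6523 0.2274 0.0466] deg 2.7
   [1.5 1.9] [[1.2, 1.9], [0.4, 0.2], [-0.9, 0.1], [-0.7, -0.6], [-1.5, -1.4], [0.3, 1.1], [-0.5, 0.1], [0.1, 0.7], [0.0, -0.3], [0.2, 1.0]]
jig [ 0.5654 -0.2953 -0.1385] deg -7.9
   [2.  1.4] [[-0.8, -1.0], [1.6, -0.7], [1.5, -1.0], [-0.3, -0.0], [-0.4, -1.3], [2.0, 0.4], [0.7, -0.4], [-0.1, -1.1], [0.4, -1.4], [0.9, 0.1], [-0.4, -0.5], [-0.7, -0.2], [-1.4, -1.3], [0.6, -1.4], [-1.2, -0.4]]
straight [ 0.5271 -0.0643  0.1148] deg 6.6
   [0.9 1.1] [[0.1, 0.2], [0.6, -0.5], [0.9, -0.5], [-0.2, -0.1], [-0.5, -0.3], [-0.1, -0.5], [0.6, -0.4], [-0.5, -1.1]]
tall [0.424  0.0599 0.2548] deg 14.6
   [1.2 2.2] [[0.2, -0.9], [-1.2, 2.2], [0.3, -0.4], [0.2, 2.0], [-0.1, 1.8], [1.1, 1.2], [-0.4, -0.5], [1.2, 1.1], [0.0, -1.3], [0.4, 0.5]]
square [ 0.4153  0.1577 -0.1258] deg -7.2
   [1.5 2.3] [[-0.2, -0.4], [-1.5, -1.9], [-0.2, -1.3], [0.3, 2.3], [-0.0, 0.3], [0.2, 0.9], [-0.3, 0.3], [-0.0, 1.6], [-0.3, 0.1], [-0.1, 0.3]]
round [0.4368 0.3101 0.1622] deg 9.3
   [1.2 2.3] [[0.1, -0.7], [-0.6, 1.4], [0.6, 1.0], [0.4, 2.1], [-0.1, 0.2], [1.2, 0.4], [1.2, -2.3], [-0.4, 2.0], [-0.5, -0.9], [0.4, -0.4]]
```

Fits are good to 1–2 px. The hooks, from −y to +y, are round, square and tall, and the loose packs, from +y to −y, are round, square and tall. I'll start with the round pack.

Request:
drive_tool:
  commands:
    - [[2.2,-3.55,0],[0,0,0.073],0.7]
    - [[2.2,-3.55,0],[0,0,0.073],0.7]
    - [[2.2,-3.55,0],[0,0,0.073],0.7]
    - [[2.2,-3.55,0],[0,0,0.073],0.7]
    - [[2.2,-3.55,0],[0,0,0.073],0.7]
  newtons: 20

```text
clock: 0.6
eef_pos: [0.3737, 0.4151, 0.1855]
orientation: [-0.0, 0.024, 1.0, -0.0]
ft_force: [0.2, -0.1, 0.5]
finger_gap: 0.0643
grip_force: 0.0
```

Request:
drive_tool:
  commands:
    - [[2.2,-3.55,0],[0,0,0.073],0.7]
    - [[2.2,-3.55,0],[0,0,0.073],0.7]
    - [[2.0,-3.55,0],[0,0,0.073],0.7]
    - [[0,0,0],[0,0,0],0.7]
    - [[0,0,0],[0,0,0],0.7]

```text
clock: 1.1
eef_pos: [0.4375, 0.3095, 0.1857]
orientation: [-0.0, -0.082, 0.997, -0.0]
ft_force: [0.1, -0.5, 0.6]
finger_gap: 0.0646
grip_force: 0.0
```

```bash
cat >> h.py <<'E'
def pose():
    s=telemetry.observe(); r=R.from_quat(np.roll(s["orientation"],-1)).as_matrix()
    y=r[:,1]; yaw=np.arctan2(-y[0],y[1]); yaw=(yaw+np.pi/2)%np.pi-np.pi/2
    print("t",round(s["clock"],2),"tcp",s["eef_pos"].round(4),"yaw",round(yaw,4),"z",r[:,2].round(3),"F",s["ft_force"].round(1),"gap",round(s["finger_gap"],4),"grip",round(s["grip_force"],1),"j",s["joint_pos"].round(2))
    return s["eef_pos"],yaw
def go(x,y,z,yaw):  # print shift (cm) and turn to a target
    p,w=pose(); d=(np.array([x,y,z])-p)*100; print("shift cm",d.round(2),"turn",round((yaw-w+np.pi/2)%np.pi-np.pi/2,4))
def snap(cam,f,box=None,k=1):
    p=imaging.camera_params(cam); im=imaging.read_camera(cam)
    if box: im=im[box[1]:box[3],box[0]:box[2]]
    cv2.imwrite(f,cv2.resize(im,None,fx=k,fy=k,interpolation=cv2.INTER_CUBIC)); return p
E
python3 - <<'E'
from h import *
go(.4368,.3101,.087,.162); p=snap("wrist","pics/w1.png")
print({k:v.round(3).tolist() if hasattr(v,'round') else v for k,v in p.items()})
# predicted eye & corners
for m in [(0,20,128),(0,-20,128),(0,0,103)]: print(m,proj(world((.4368,.3101,.162),[np.array(m)/1e3]),p).round(0))
E
```

```text
t 1.1 tcp [0.4375 0.3095 0.1857] yaw 0.1641 z [-0. -0. -1.] F [ 0.1 -0.5  0.6] gap 0.0646 grip 0.0 j [-0.67  0.28 -0.01  1.88  0.    0.98  1.05]
shift cm [-0.07  0.06 -9.87] turn -0.0021
{'mtx': [[279.598, 0.0, 319.421], [0.0, 279.598, 200.245], [0.0, 0.0, 1.0]], 'k1': -0.050577689829931445, 'T': [[-0.163, 0.959, 0.231, 0.373], [0.987, 0.159, 0.038, 0.299], [-0.0, 0.234, -0.972, 0.384], [0.0, 0.0, 0.0, 1.0]]}
(0, 20, 128) [[342. 203.]]
(0, -20, 128) [[299. 203.]]
(0, 0, 103) [[320. 197.]]
```

View pics/w1.png

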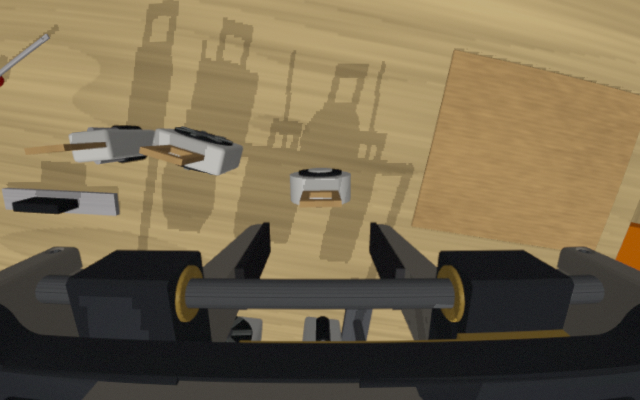

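The wrist view shows the tab's top edge at about (299–345, 203), which matches the prediction of (299–342, 203). I'll descend and grip.

Request:
drive_tool:
  commands:
    - [[0,0,-4],[0,0,0],0.7]
    - [[0,0,-4],[0,0,0],0.7]
    - [[0,0,-1.85],[0,0,0],0.7]
    - [[0,0,0],[0,0,0],0.7]
    - [[0,0,0],[0,0,0],0.3]
  newtons: 20

```text
clock: 1.65
eef_pos: [0.4366, 0.3118, 0.0876]
orientation: [-0.0, -0.084, 0.996, 0.0]
ft_force: [0.4, 1.0, -0.4]
finger_gap: 0.0582
grip_force: 0.0
```

Request:
drive_tool:
  commands:
    - [[0,0,0],[0,0,0],0.3]
    - [[0,0,0],[0,0,0],0.3]
    - [[0,0,0],[0,0,0],0.3]
    - [[0,0,0],[0,0,0],0.3]

```text
clock: 2.05
eef_pos: [0.438, 0.311, 0.0886]
orientation: [0.001, -0.083, 0.997, 0.001]
ft_force: [-0.0, -1.1, 4.8]
finger_gap: 0.0394
grip_force: 20.0
```

```bash
cat >> h.py <<'E'
RAIL=(.6523,.2274,.0466)
def rail(x,y,z): return world(RAIL,[(x,y,z)])[0]
E
python3 - <<'E'
from h import *
p,w=pose()
t=rail(-.155,-.115,.204-.103+p[2]);print("pre",t)
go(*t,RAIL[2]); go(*rail(-.075,-.115,.204-.103+p[2]),RAIL[2])
E
```

```text
t 2.05 tcp [0.438  0.311  0.0886] yaw 0.167 z [ 0.002  0.002 -1.   ] F [-0.  -1.1  4.8] gap 0.0394 grip 20.0 j [-0.67  0.4  -0.01  1.96  0.01  0.77  1.05]
pre [0.50282533 0.10530446 0.18963628]
t 2.05 tcp [0.438  0.311  0.0886] yaw 0.167 z [ 0.002  0.002 -1.   ] F [-0.  -1.1  4.8] gap 0.0394 grip 20.0 j [-0.67  0.4  -0.01  1.96  0.01  0.77  1.05]
shift cm [  6.48 -20.57  10.1 ] turn -0.1204
t 2.05 tcp [0.438  0.311  0.0886] yaw 0.167 z [ 0.002  0.002 -1.   ] F [-0.  -1.1  4.8] gap 0.0394 grip 20.0 j [-0.67  0.4  -0.01  1.96  0.01  0.77  1.05]
shift cm [ 14.47 -20.19  10.1 ] turn -0.1204
```

Request:
drive_tool:
  commands:
    - [[0.5,0,3.5],[0,0,0],0.3]
    - [[2.5,0,3.5],[0,0,0],0.3]
    - [[2.5,0,2.1],[0,0,-0.03],0.3]
    - [[0.5,-4,1],[0,0,-0.03],0.3]
    - [[0.48,-4.1,0],[0,0,-0.03],0.3]

```text
clock: 2.55
eef_pos: [0.5032, 0.2296, 0.1899]
orientation: [0.001, -0.039, 0.999, 0.001]
ft_force: [2.2, 0.3, -1.3]
finger_gap: 0.0396
grip_force: 20.0
```

Request:
drive_tool:
  commands:
    - [[0,-4.1,0],[0,0,-0.03],0.3]
    - [[0,-4.1,0],[0,0,0],0.3]
    - [[0,-3,0],[0,0,0],0.3]
    - [[0,-1.3,0],[0,0,0],0.3]
    - [[0,0,0],[0,0,0],0.3]

```text
clock: 3.05
eef_pos: [0.502, 0.1029, 0.1885]
orientation: [0.0, -0.022, 1.0, -0.0]
ft_force: [-0.1, 0.1, -1.0]
finger_gap: 0.0391
grip_force: 20.0
```

Run:
```python
from h import *
p,w=pose()
go(*rail(-.155,-.115,.1896),RAIL[2]); go(*rail(-.075,-.115,.1896),RAIL[2])
a=imaging.read_camera("side")[80:200,230:340]; b=imaging.read_camera("scene")[120:260,300:440]
a=cv2.resize(a,(400,436),interpolation=2);b=cv2.resize(b,(400,400),interpolation=2)
o=np.zeros((436,800,3),np.uint8);o[:,:400]=a;o[:400,400:]=b;cv2.imwrite("pics/c4.png",o)
```

```text
t 3.05 tcp [0.502  0.1029 0.1885] yaw 0.044 z [ 0. -0. -1.] F [-0.1  0.1 -1. ] gap 0.0391 grip 20.0 j [-0.37  0.23  0.11  1.94 -0.03  0.97  1.38]
t 3.05 tcp [0.502  0.1029 0.1885] yaw 0.044 z [ 0. -0. -1.] F [-0.1  0.1 -1. ] gap 0.0391 grip 20.0 j [-0.37  0.23  0.11  1.94 -0.03  0.97  1.38]
shift cm [0.08 0.24 0.11] turn 0.0026
t 3.05 tcp [0.502  0.1029 0.1885] yaw 0.044 z [ 0. -0. -1.] F [-0.1  0.1 -1. ] gap 0.0391 grip 20.0 j [-0.37  0.23  0.11  1.94 -0.03  0.97  1.38]
shift cm [8.07 0.61 0.11] turn 0.0026
```

View pics/c4.png

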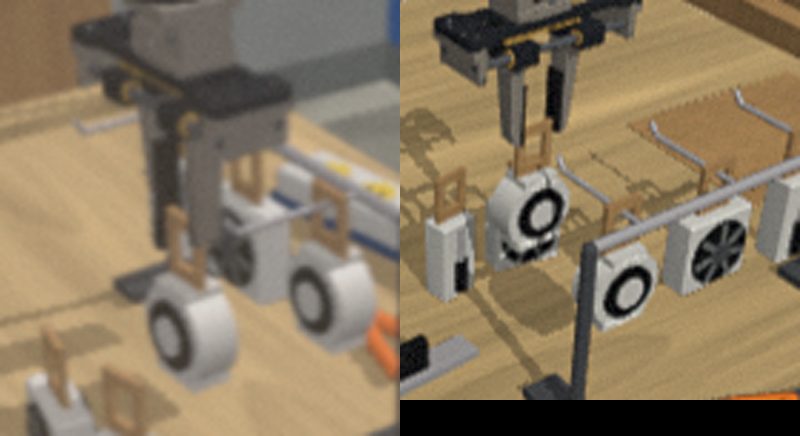

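Run:
```python
from h import *
p,w=pose(); q=(p[0],p[1],w)
f=lambda n,m:((proj(world(q,[m]),P[n])[0]-([300,120] if n=="scene" else [230,80]))/.275*(.275/.35 if n=="scene" else 1)+([400,0] if n=="scene" else [0,0])).round()
e=p[2]+.0144
for l,m in [("tip-",(0,-.024,p[2])),("tip+",(0,.024,p[2])),("tabTL",(0,-.02,e+.025)),("tabTR",(0,.02,e+.025)),("tabBL",(0,-.02,e-.027)),("tabBR",(0,.02,e-.027)),("eye",(0,0,e))]: print(l,f("scene",m),f("side",m))
q=RAIL
for l,m in [("hook0",(-.118,-.115,.21)),("hook1",(-.118,0,.21))]: print(l,f("scene",m),f("side",m))
```

```text
t 3.15 tcp [0.502  0.106  0.1884] yaw 0.0485 z [ 0.     0.001 -1.   ] F [-0.7  0.3 -1.3] gap 0.0393 grip 20.0 j [-0.37  0.23  0.11  1.94 -0.03  0.97  1.38]
tip- [514. 167.] [203. 278.]
tip+ [554. 153.] [168. 253.]
tabTL [519. 130.] [198. 225.]
tabTR [553. 118.] [167. 205.]
tabBL [517. 177.] [201. 291.]
tabBR [550. 165.] [172. 270.]
eye [535. 147.] [184. 247.]
hook0 [560. 158.] [229. 224.]
hook1 [652. 123.] [147. 170.]
```

Tab and hook projections match the picture, so I'll insert, lower and release.

Request:
drive_tool:
  commands:
    - [[2,0.1,0.1],[0,0,0],0.3]
    - [[2,0.1,0],[0,0,0],0.3]
    - [[2,0.1,0],[0,0,0],0.3]
    - [[2,0.1,0],[0,0,0],0.3]
    - [[0,0,0],[0,0,0],0.3]

```text
clock: 3.65
eef_pos: [0.5838, 0.1111, 0.1888]
orientation: [0.0, -0.025, 1.0, 0.0]
ft_force: [-0.5, -0.1, -0.4]
finger_gap: 0.0394
grip_force: 20.0
```

Request:
drive_tool:
  commands:
    - [[0,0,-0.8],[0,0,0],0.3]
    - [[0,0,-0.6],[0,0,0],0.3]
    - [[0,0,-0.1],[0,0,0],0.3]
    - [[0,0,0],[0,0,0],0.3]

```text
clock: 4.05
eef_pos: [0.5812, 0.1086, 0.1741]
orientation: [-0.0, -0.024, 1.0, -0.0]
ft_force: [0.8, -0.3, -0.9]
finger_gap: 0.0395
grip_force: 20.0
```

Run:
```python
from h import *
go(*rail(-.075,-.115,.1746),RAIL[2])
```

```text
t 4.05 tcp [0.5812 0.1086 0.1741] yaw 0.0477 z [-0.001 -0.    -1.   ] F [ 0.8 -0.3 -0.9] gap 0.0395 grip 20.0 j [-0.34  0.38  0.12  1.77 -0.06  1.    1.43]
shift cm [0.15 0.04 0.05] turn -0.0011
```

Request:
drive_tool:
  commands:
    - [[0,0,0],[0,0,0],0.7]
    - [[0,0,0],[0,0,0],0.7]
    - [[0,0,0],[0,0,0],0.7]
    - [[0,0,3],[0,0,0],0.7]
    - [[0,0,4],[0,0,0],0.7]

```text
clock: 4.55
eef_pos: [0.5805, 0.1079, 0.2433]
orientation: [-0.002, -0.023, 1.0, -0.001]
ft_force: [0.2, -0.0, 0.3]
finger_gap: 0.0646
grip_force: 0.0
```

Request:
drive_tool:
  commands:
    - [[-3,0,2],[0,0,0],0.7]
    - [[-4.5,1,0],[0,0,-0.08],0.7]
    - [[-4.5,2,0],[0,0,-0.09],0.7]
    - [[-4,2,-3.5],[0,0,0],0.7]
    - [[0,0,-2],[0,0,0],0.7]

```text
clock: 5.05
eef_pos: [0.4224, 0.1583, 0.2132]
orientation: [-0.0, 0.058, 0.998, 0.001]
ft_force: [0.4, 0.5, -0.4]
finger_gap: 0.0639
grip_force: 0.0
```

Run:
```python
from h import *
q=(.4153,.1577,-.1258)
go(q[0],q[1],.091,q[2]); p=snap("wrist","pics/w2.png",(120,60,520,360),2)
for m in [(0,20,132),(0,-20,132),(0,0,107)]: print(m,((proj(world(q,[np.array(m)/1e3]),p)-[120,60])*2).round(0))
snap("side","pics/s2.png",(200,90,380,260),3)
```

```text
t 5.05 tcp [0.4224 0.1583 0.2132] yaw -0.117 z [-0.001  0.001 -1.   ] F [ 0.4  0.5 -0.4] gap 0.0639 grip 0.0 j [-0.49  0.09  0.06  2.04 -0.01  1.01  1.03]
shift cm [ -0.71  -0.06 -12.22] turn -0.0088
(0, 20, 132) [[435. 263.]]
(0, -20, 132) [[357. 263.]]
(0, 0, 107) [[396. 254.]]
```

View pics/w2.png

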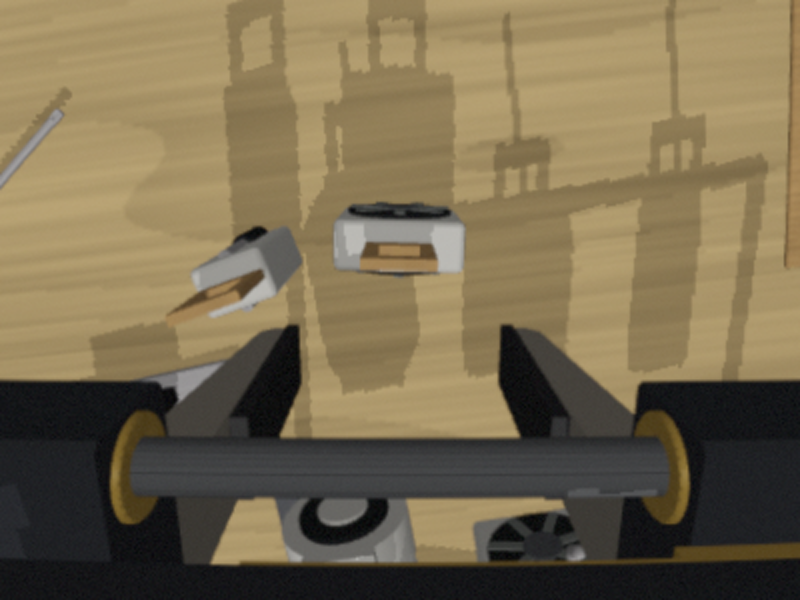

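View pics/s2.png

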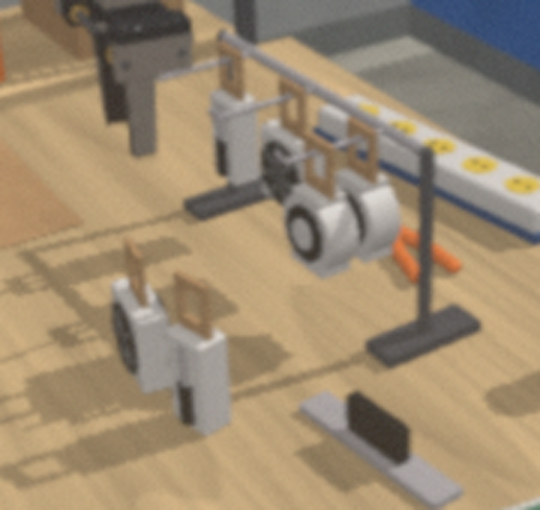

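The round pack hangs on its hook next to the first one. The square tab's top edge is at (360–440, 271), about 3 mm further in +x than fitted, so I'll correct for that and grip.

Request:
drive_tool:
  commands:
    - [[-0.4,0.1,-4.5],[0,0,-0.01],0.7]
    - [[0,0,-4.5],[0,0,0],0.7]
    - [[0,0,-2.2],[0,0,0],0.7]
    - [[0,0,-1],[0,0,0],0.7]
    - [[0,0,0],[0,0,0],0.3]

```text
clock: 5.65
eef_pos: [0.4234, 0.1566, 0.0914]
orientation: [-0.0, 0.067, 0.998, -0.0]
ft_force: [0.7, 1.3, 0.9]
finger_gap: 0.0581
grip_force: 0.0
```

Request:
drive_tool:
  commands:
    - [[0,0,0],[0,0,0],0.3]
    - [[0,0,0],[0,0,0],0.3]
    - [[0,0,0],[0,0,0],0.3]
    - [[0,0,0],[0,0,0],0.3]

```text
clock: 6.05
eef_pos: [0.4241, 0.1577, 0.0929]
orientation: [0.001, 0.066, 0.998, 0.001]
ft_force: [0.7, 1.1, 4.6]
finger_gap: 0.0392
grip_force: 20.0
```

Request:
drive_tool:
  commands:
    - [[0,0,3],[0,0,0],0.3]
    - [[1,1,3.7],[0,0,0.05],0.3]
    - [[3,2,3],[0,0,0.06],0.3]
    - [[4,3,0],[0,0,0.06],0.3]
    - [[0,0,0],[0,0,0],0.3]

```text
clock: 6.55
eef_pos: [0.5068, 0.2208, 0.1891]
orientation: [0.002, -0.02, 1.0, 0.001]
ft_force: [-0.8, -1.4, -2.4]
finger_gap: 0.0392
grip_force: 20.0
```

Run:
```python
from h import *
go(*rail(-.155,0,.188),RAIL[2]); go(*rail(-.075,0,.188),RAIL[2])
```

```text
t 6.55 tcp [0.5068 0.2208 0.1891] yaw 0.0405 z [ 0.004  0.003 -1.   ] F [-0.8 -1.4 -2.4] gap 0.0392 grip 20.0 j [-0.5   0.3   0.04  1.85 -0.01  0.99  1.15]
shift cm [-0.93 -0.06 -0.11] turn 0.0061
t 6.55 tcp [0.5068 0.2208 0.1891] yaw 0.0405 z [ 0.004  0.003 -1.   ] F [-0.8 -1.4 -2.4] gap 0.0392 grip 20.0 j [-0.5   0.3   0.04  1.85 -0.01  0.99  1.15]
shift cm [ 7.06  0.31 -0.11] turn 0.0061
```

Request:
drive_tool:
  commands:
    - [[1.4,0.1,0],[0,0,0],0.3]
    - [[2,0.1,0],[0,0,0],0.3]
    - [[2,0.1,0],[0,0,0],0.3]
    - [[2,0,0],[0,0,0],0.3]
    - [[0,0,0],[0,0,0],0.3]

```text
clock: 7.05
eef_pos: [0.5782, 0.2189, 0.1878]
orientation: [0.0, -0.018, 1.0, -0.001]
ft_force: [-0.2, -0.3, -1.0]
finger_gap: 0.0388
grip_force: 20.0
```

Request:
drive_tool:
  commands:
    - [[0,0,-0.8],[0,0,0],0.3]
    - [[0,0,-0.6],[0,0,0],0.3]
    - [[0,0,-0.1],[0,0,0],0.3]
    - [[0,0,0],[0,0,0],0.3]

```text
clock: 7.45
eef_pos: [0.5754, 0.2199, 0.1736]
orientation: [-0.001, -0.019, 1.0, -0.0]
ft_force: [-3.0, -0.7, 3.2]
finger_gap: 0.0392
grip_force: 20.0
```

Request:
drive_tool:
  commands:
    - [[0,0,0],[0,0,0],0.7]
    - [[0,0,0],[0,0,0],0.7]
    - [[0,0,0],[0,0,0],0.7]
    - [[0,0,3],[0,0,0],0.7]
    - [[0,0,4],[0,0,0],0.7]

```text
clock: 7.95
eef_pos: [0.5752, 0.2194, 0.242]
orientation: [-0.002, -0.019, 1.0, -0.001]
ft_force: [0.5, 1.3, -0.4]
finger_gap: 0.0646
grip_force: 0.0
```

Run:
```python
from h import *
go(.424,.0599,.20,.2548)
```

```text
t 7.95 tcp [0.5752 0.2194 0.242 ] yaw 0.0373 z [-0.005 -0.002 -1.   ] F [ 0.5  1.3 -0.4] gap 0.0646 grip 0.0 j [-0.47  0.36  0.06  1.63 -0.02  1.16  1.21]
shift cm [-15.12 -15.95  -4.2 ] turn 0.2175
```

Request:
drive_tool:
  commands:
    - [[-3,0,2],[0,0,0],0.7]
    - [[-4,-2,0],[0,0,0.05],0.7]
    - [[-4,-3,0],[0,0,0.06],0.7]
    - [[-3,-4,-2],[0,0,0.05],0.7]
    - [[-1.1,-4,-2],[0,0,0.05],0.7]

```text
clock: 8.45
eef_pos: [0.4259, 0.0926, 0.2252]
orientation: [0.001, -0.126, 0.992, 0.0]
ft_force: [0.6, -1.0, 0.1]
finger_gap: 0.0645
grip_force: 0.0
```

Request:
drive_tool:
  commands:
    - [[0,-2.9,-2],[0,0,0],0.7]
    - [[0,0,0],[0,0,0],0.7]

```text
clock: 8.65
eef_pos: [0.4259, 0.0598, 0.2032]
orientation: [-0.002, -0.12, 0.993, -0.001]
ft_force: [0.7, 0.3, 0.5]
finger_gap: 0.0642
grip_force: 0.0
```

Run:
```python
from h import *
q=(.424,.0599,.2548)
go(q[0],q[1],.106,q[2]); p=snap("wrist","pics/w3.png",(120,60,520,360),1.5)
for m in [(0,20,147),(0,-20,147),(0,0,122)]: print(m,((proj(world(q,[np.array(m)/1e3]),p)-[120,60])*1.5).round(0))
a=imaging.read_camera("side")[90:260,200:380];cv2.imwrite("pics/s3raw.png",a)
w=cv2.imread("pics/w3.png");a=cv2.resize(a,None,fx=1.1,fy=1.1)
o=np.zeros((450,800,3),np.uint8);o[:,:600]=w;o[:a.shape[0],602:602+a.shape[1]]=a;cv2.imwrite("pics/w3b.png",o)
```

```text
t 8.65 tcp [0.4259 0.0598 0.2032] yaw 0.2411 z [-0.003 -0.002 -1.   ] F [0.7 0.3 0.5] gap 0.0642 grip 0.0 j [-0.33  0.07  0.12  2.1  -0.01  0.98  1.6 ]
shift cm [-0.19  0.01 -9.72] turn 0.0137
(0, 20, 147) [[333. 214.]]
(0, -20, 147) [[269. 214.]]
(0, 0, 122) [[300. 205.]]
```

View pics/w3b.png

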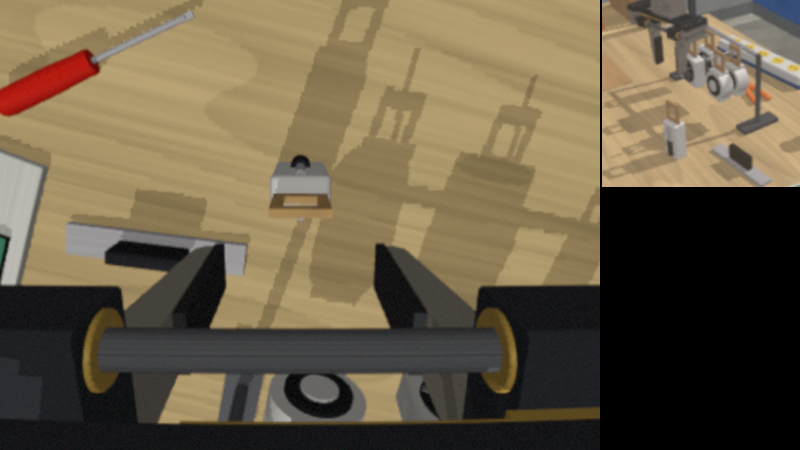

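The tall tab is at (269–332, 216), as predicted. The side inset shows square and round hung. I'll grip the tall pack.

Request:
drive_tool:
  commands:
    - [[-0.2,0,-4],[0,0,0.013],0.7]
    - [[0,0,-3.5],[0,0,0],0.7]
    - [[0,0,-1.6],[0,0,0],0.7]
    - [[0,0,-0.6],[0,0,0],0.7]
    - [[0,0,0],[0,0,0],0.3]

```text
clock: 9.25
eef_pos: [0.4263, 0.0649, 0.108]
orientation: [-0.0, -0.13, 0.991, 0.0]
ft_force: [0.5, -0.3, 0.2]
finger_gap: 0.0584
grip_force: 0.0
```

Request:
drive_tool:
  commands:
    - [[0,0,0],[0,0,0],0.3]
    - [[0,0,0],[0,0,0],0.3]
    - [[0,0,0],[0,0,0],0.3]
    - [[0,0,0],[0,0,0],0.3]

```text
clock: 9.65
eef_pos: [0.427, 0.0639, 0.109]
orientation: [0.001, -0.13, 0.992, 0.0]
ft_force: [-0.2, -0.4, 4.0]
finger_gap: 0.0391
grip_force: 20.0
```

Request:
drive_tool:
  commands:
    - [[0,0,3],[0,0,0],0.3]
    - [[1,2,3.7],[0,0,-0.04],0.3]
    - [[1,4,1.6],[0,0,-0.04],0.3]
    - [[1,4,0],[0,0,-0.04],0.3]
    - [[1,4,0],[0,0,-0.04],0.3]

```text
clock: 10.15
eef_pos: [0.4664, 0.2054, 0.192]
orientation: [0.001, -0.049, 0.999, 0.001]
ft_force: [0.1, -0.8, -0.5]
finger_gap: 0.0392
grip_force: 20.0
```

Request:
drive_tool:
  commands:
    - [[1,4,0],[0,0,-0.04],0.3]
    - [[1,4,0],[0,0,-0.01],0.3]
    - [[0,3.5,0],[0,0,0],0.3]
    - [[0,2,0],[0,0,0],0.3]
    - [[0,0,0],[0,0,0],0.3]

```text
clock: 10.65
eef_pos: [0.4845, 0.3417, 0.1904]
orientation: [-0.001, -0.027, 1.0, 0.0]
ft_force: [-0.1, -0.1, -1.0]
finger_gap: 0.0393
grip_force: 20.0
```

Run:
```python
from h import *
go(*rail(-.155,.115,.188),RAIL[2]); go(*rail(-.075,.115,.188),RAIL[2])
```

```text
t 10.65 tcp [0.4845 0.3417 0.1904] yaw 0.0546 z [-0.001  0.001 -1.   ] F [-0.1 -0.1 -1. ] gap 0.0393 grip 20.0 j [-0.67  0.37  0.    1.74 -0.    1.03  0.96]
shift cm [ 0.76 -0.66 -0.24] turn -0.008
t 10.65 tcp [0.4845 0.3417 0.1904] yaw 0.0546 z [-0.001  0.001 -1.   ] F [-0.1 -0.1 -1. ] gap 0.0393 grip 20.0 j [-0.67  0.37  0.    1.74 -0.    1.03  0.96]
shift cm [ 8.75 -0.29 -0.24] turn -0.008
```

Request:
drive_tool:
  commands:
    - [[0.5,-0.6,0],[0,0,0],0.3]
    - [[2,0.1,0],[0,0,0],0.3]
    - [[2.2,0.1,0],[0,0,0],0.3]
    - [[2.2,0.1,0],[0,0,0],0.3]
    - [[2,0,0],[0,0,0],0.3]

```text
clock: 11.15
eef_pos: [0.5769, 0.3322, 0.1913]
orientation: [0.0, -0.023, 1.0, -0.001]
ft_force: [-0.3, -1.0, -1.5]
finger_gap: 0.0392
grip_force: 20.0
```

Request:
drive_tool:
  commands:
    - [[0,0,0],[0,0,0],0.3]
    - [[0,0,-0.9],[0,0,0],0.3]
    - [[0,0,-0.6],[0,0,0],0.3]
    - [[0,0,0],[0,0,0],0.3]

```text
clock: 11.55
eef_pos: [0.5738, 0.335, 0.1751]
orientation: [-0.001, -0.025, 1.0, -0.001]
ft_force: [1.4, 0.1, -0.7]
finger_gap: 0.0389
grip_force: 20.0
```

Request:
drive_tool:
  commands:
    - [[0,0,0],[0,0,0],0.7]
    - [[0,0,0],[0,0,0],0.7]
    - [[0,0,0],[0,0,0],0.7]
    - [[0,0,3],[0,0,0],0.7]
    - [[0,0,4],[0,0,0],0.7]

```text
clock: 12.05
eef_pos: [0.5735, 0.3352, 0.2447]
orientation: [-0.002, -0.025, 1.0, -0.001]
ft_force: [0.1, 0.3, 0.7]
finger_gap: 0.0642
grip_force: 0.0
```

Request:
drive_tool:
  commands:
    - [[-3,0,2],[0,0,0],0.7]
    - [[-4,-2,0],[0,0,0],0.7]
    - [[-4,-4,0],[0,0,0],0.7]
    - [[0,-4.5,0],[0,0,0],0.7]
    - [[0,-4.5,0],[0,0,0],0.7]

```text
clock: 12.55
eef_pos: [0.4685, 0.1898, 0.2668]
orientation: [0.001, -0.027, 1.0, 0.0]
ft_force: [1.1, -0.1, -0.4]
finger_gap: 0.0642
grip_force: 0.0
```

Request:
drive_tool:
  commands:
    - [[0,-4.5,0],[0,0,0],0.7]
    - [[0,-4.5,0],[0,0,0],0.7]
    - [[0,-4.5,0],[0,0,0],0.7]
    - [[0,-4.5,0],[0,0,0],0.7]
    - [[0,-2,0],[0,0,0],0.7]

```text
clock: 13.05
eef_pos: [0.4693, -0.0138, 0.2667]
orientation: [0.001, -0.023, 1.0, -0.0]
ft_force: [-0.6, 0.4, 0.0]
finger_gap: 0.0641
grip_force: 0.0
```

Run:
```python
from h import *
go(.5271,-.0643,.13,.1148)
a=imaging.read_camera("side");b=imaging.read_camera("scene")
cv2.imwrite("pics/s4.png",a);cv2.imwrite("pics/k4.png",b)
a=cv2.resize(a[100:340,240:480],(400,400),interpolation=2);b=cv2.resize(b[150:350,170:470],(400,267),interpolation=2)
o=np.zeros((400,800,3),np.uint8);o[:,:400]=a;o[:267,400:]=b;cv2.imwrite("pics/c5.png",o)
```

```text
t 13.05 tcp [ 0.4693 -0.0138  0.2667] yaw 0.045 z [ 0.001 -0.001 -1.   ] F [-0.6  0.4  0. ] gap 0.0641 grip 0.0 j [-0.27  0.07  0.24  1.94 -0.02  1.13  1.59]
shift cm [  5.78  -5.05 -13.67] turn 0.0698
```

View pics/c5.png

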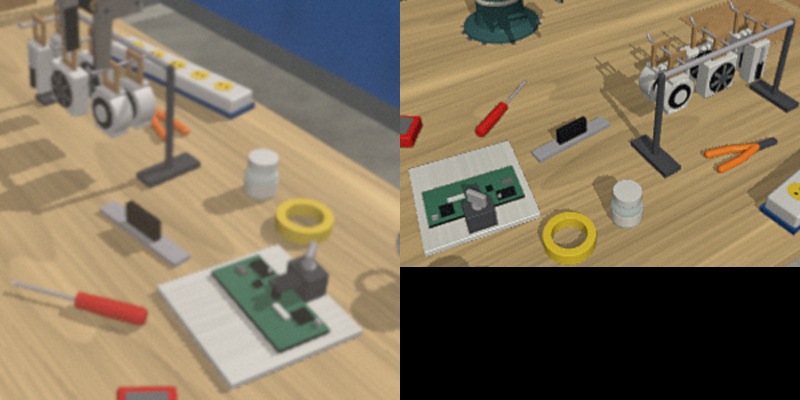

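All three packs hang. The straightedge hasn't moved, at scene (270,265)–(327,241). Next I turn the tool and grip its rib.

Request:
drive_tool:
  commands:
    - [[0.58,-0.5,-1.4],[0,0,-0.149],0.7]
    - [[0.58,-0.5,-1.4],[0,0,-0.149],0.7]
    - [[0.58,-0.5,-1.4],[0,0,-0.149],0.7]
    - [[0.58,-0.5,-1.4],[0,0,-0.149],0.7]
    - [[0.58,-0.5,-1.4],[0,0,-0.149],0.7]

```text
clock: 13.65
eef_pos: [0.499, -0.033, 0.1956]
orientation: [0.0, 0.342, 0.94, 0.0]
ft_force: [-0.4, -0.5, -0.3]
finger_gap: 0.0644
grip_force: 0.0
```

Request:
drive_tool:
  commands:
    - [[0.58,-0.5,-1.4],[0,0,-0.149],0.7]
    - [[0.58,-0.5,-1.4],[0,0,-0.149],0.7]
    - [[0.58,-0.5,-1.4],[0,0,-0.149],0.7]
    - [[0.58,-0.5,-1.4],[0,0,-0.149],0.7]
    - [[0.58,-0.5,-1.4],[0,0,-0.149],0.7]

```text
clock: 14.15
eef_pos: [0.5282, -0.0578, 0.1255]
orientation: [-0.0, 0.661, 0.751, 0.0]
ft_force: [-0.6, 0.1, -0.1]
finger_gap: 0.0646
grip_force: 0.0
```

Request:
drive_tool:
  commands:
    - [[0,0,0],[0,0,-0.011],0.7]
    - [[0,0,0],[0,0,0],0.7]

```text
clock: 14.35
eef_pos: [0.5276, -0.0582, 0.126]
orientation: [-0.0, 0.662, 0.75, -0.0]
ft_force: [0.1, -0.4, 0.2]
finger_gap: 0.0641
grip_force: 0.0
```

Run:
```python
from h import *
go(.5271,-.0643,.018,.1148-np.pi/2)
p=imaging.camera_params("wrist"); im=imaging.read_camera("wrist"); cv2.imwrite("pics/w4.png",im); np.save("w4T.npy",p["T"])
for m in [(-7,35,44),(7,35,44),(7,-35,44),(-7,-35,44),(-16,90,8),(16,90,8),(16,-90,8),(-16,-90,8)]: print(m,proj(world((.5271,-.0643,.1148),[np.array(m)/1e3]),p).round(0))
```

```text
t 14.35 tcp [ 0.5276 -0.0582  0.126 ] yaw -1.4462 z [-0.001  0.    -1.   ] F [ 0.1 -0.4  0.2] gap 0.0641 grip 0.0 j [-0.31  0.35  0.43  1.97 -0.19  0.86  0.35]
shift cm [ -0.05  -0.61 -10.8 ] turn -0.0098
(-7, 35, 44) [[311. 170.]]
(7, 35, 44) [[325. 170.]]
(7, -35, 44) [[324. 236.]]
(-7, -35, 44) [[311. 236.]]
(-16, 90, 8) [[304. 115.]]
(16, 90, 8) [[334. 115.]]
(16, -90, 8) [[331. 267.]]
(-16, -90, 8) [[305. 267.]]
```

View pics/w4.png

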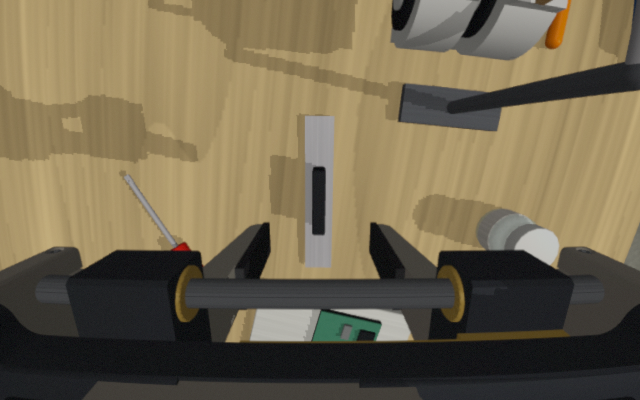

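The straightedge is exactly where predicted: rib (311–325, 168–236), blade (304–334, 115–267). I'll descend and grip.

Request:
drive_tool:
  commands:
    - [[0,-0.6,-4],[0,0,-0.01],0.6]
    - [[0,0,-4],[0,0,0],0.6]
    - [[0,0,-2],[0,0,0],0.6]
    - [[0,0,-0.8],[0,0,0],0.6]
    - [[0,0,0],[0,0,0],0.6]

```text
clock: 14.9
eef_pos: [0.5275, -0.0651, 0.018]
orientation: [-0.0, 0.667, 0.745, -0.0]
ft_force: [0.5, 0.5, 0.3]
finger_gap: 0.055
grip_force: 0.0
```

Request:
drive_tool:
  commands:
    - [[0,0,0],[0,0,0],0.05]
    - [[0,0,0],[0,0,0],0.05]
    - [[0,0,0],[0,0,0],0.05]
    - [[0,0,0],[0,0,0],0.05]
    - [[0,0,0],[0,0,0],0.05]
  newtons: 30

```text
clock: 15.4
eef_pos: [0.5278, -0.0655, 0.0184]
orientation: [0.0, 0.667, 0.745, 0.0]
ft_force: [-0.1, -0.2, 0.2]
finger_gap: 0.0172
grip_force: 0.0
```

Request:
drive_tool:
  commands:
    - [[0,0,0],[0,0,0],0.05]
    - [[0,0,0],[0,0,0],0.05]
    - [[0,0,0],[0,0,0],0.05]

```text
clock: 15.7
eef_pos: [0.5275, -0.0655, 0.018]
orientation: [0.0, 0.667, 0.745, -0.0]
ft_force: [-0.5, 0.4, 0.2]
finger_gap: 0.0047
grip_force: 0.0
```

Run:
```python
from h import *
pose()
# refine jig: green board corners in side & scene pictures of the last look (arm clear)
for n,f in (("side","pics/s4.png"),("scene","pics/k4.png")):
    im=cv2.imread(f); h=cv2.cvtColor(im,cv2.COLOR_BGR2HSV); g=cv2.inRange(h,(55,70,30),(95,255,200))
    box=(340,240,460,330) if n=="side" else (180,260,280,340)
    m=np.zeros_like(g); m[box[1]:box[3],box[0]:box[2]]=g[box[1]:box[3],box[0]:box[2]]
    ys,xs=np.nonzero(m); hull=cv2.convexHull(np.stack([xs,ys],-1).astype(np.int32)); print(n,len(xs),hull[:,0].tolist())
    # front-edge: compare with the model
    print(" model",proj(world((.5654,-.2953,-.1385),np.array([(-30,-85,20),(-30,85,20),(50,85,20),(50,-85,20)])/1e3),P[n]).round(1).tolist())
```

```text
t 15.7 tcp [ 0.5275 -0.0655  0.018 ] yaw -1.4608 z [-0. -0. -1.] F [-0.5  0.4  0.2] gap 0.0047 grip 0.0 j [-0.23  0.53  0.36  2.03 -0.31  0.64  0.45]
side 784 [[435, 297], [434, 298], [430, 300], [415, 306], [409, 308], [407, 308], [403, 304], [386, 284], [371, 266], [370, 264], [370, 263], [377, 260], [386, 257], [388, 257], [420, 281], [421, 282]]
 model [[407.1, 310.1], [366.6, 262.3], [395.1, 252.5], [437.7, 297.7]]
scene 1186 [[262, 296], [260, 297], [242, 303], [196, 318], [192, 319], [191, 316], [187, 297], [187, 294], [190, 293], [213, 286], [253, 274], [255, 278], [261, 292], [262, 295]]
 model [[186.0, 293.2], [254.2, 273.0], [263.2, 295.0], [190.9, 318.1]]
```

The fingers closed on nothing (gap 4.7 mm), so the straightedge has probably been knocked aside. I'll raise and look again.

Request:
drive_tool:
  commands:
    - [[0,0,1],[0,0,0],0.05]
    - [[0,0,4],[0,0,0],0.4]
    - [[0,0,4.5],[0,0,0],0.6]
    - [[0,0,3],[0,0,0],0.6]
    - [[0,0,0],[0,0,0],0.6]

```text
clock: 16.2
eef_pos: [0.5308, -0.066, 0.1479]
orientation: [0.003, 0.667, 0.745, 0.003]
ft_force: [0.0, 0.5, -0.4]
finger_gap: 0.0343
grip_force: 0.0
```

Run:
```python
from h import *
pose()
p=imaging.camera_params("wrist"); w=imaging.read_camera("wrist"); cv2.imwrite("pics/w5.png",w)
a=imaging.read_camera("side");b=imaging.read_camera("scene");cv2.imwrite("pics/s5.png",a);cv2.imwrite("pics/k5.png",b)
o=np.zeros((600,800,3),np.uint8)
o[:310,:800]=cv2.resize(w[60:308,0:640],(800,310),interpolation=2)
o[312:600,:400]=cv2.resize(a[190:334,270:470],(400,288),interpolation=2)
o[312:600,402:798]=cv2.resize(b[215:359,170:368],(396,288),interpolation=2)
cv2.imwrite("pics/c6.png",o)
np.save("w5T.npy",p["T"])
```

```text
t 16.2 tcp [ 0.5308 -0.066   0.1479] yaw -1.4612 z [ 0.009  0.001 -1.   ] F [ 0.   0.5 -0.4] gap 0.0343 grip 0.0 j [-0.31  0.33  0.46  1.95 -0.18  0.89  0.35]
```

View pics/c6.png

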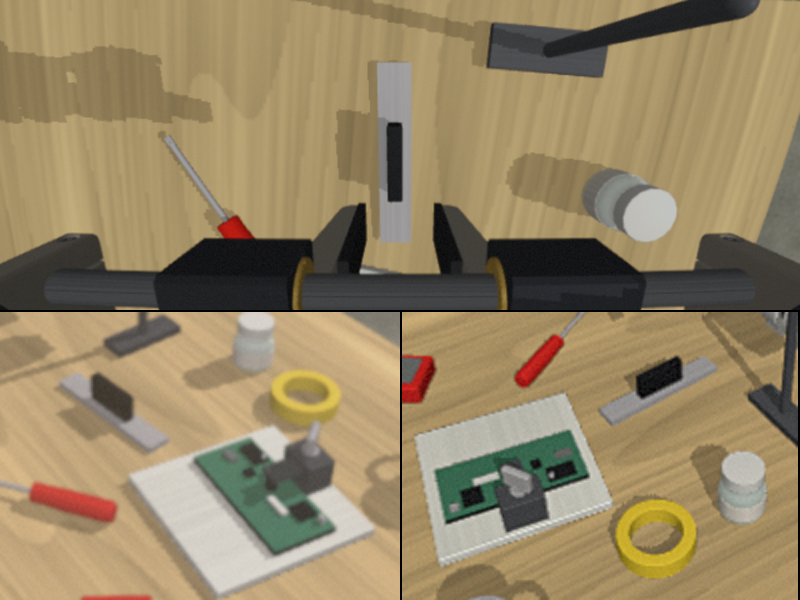

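Run:
```python
from h import *
p=imaging.camera_params("wrist")
S=lambda u,v:(270+u/2-.2,190+(v-312)/2-.2); C=lambda u,v:(170+(u-402)/2-.2,215+(v-312)/2-.2); W=lambda u,v:(u*.8,60+v*.8)
sc=np.array
O=[(P["side"],(-16,90,8),S(60,384)),(P["side"],(16,90,8),S(76,375)),(P["side"],(16,-90,8),S(167,438)),(P["side"],(-16,-90,8),S(150,448)),
(P["scene"],(-16,-90,8),C(600,409)),(P["scene"],(16,-90,8),C(612,421)),(P["scene"],(16,90,8),C(718,370)),(P["scene"],(-16,90,8),C(706,360)),
(p,(-16,90,8),W(377,63)),(p,(16,90,8),W(411,63)),(p,(16,-90,8),W(412,241)),(p,(-16,-90,8),W(379,241)),(p,(-7,35,44),W(387,123)),(p,(7,35,44),W(402,123)),(p,(7,-35,44),W(402,201)),(p,(-7,-35,44),W(388,201))]
O=[(a,sc(m)/1e3,u) for a,m,u in O]
for o in (O,O[:8],O[8:]):
    q,r=fit(o,(.527,-.064,.11)); print(q.round(4),r.round(1).tolist())
# gripper tip visible positions: where does the TCP +-y project in the wrist
e=telemetry.observe()["eef_pos"]; print(proj(e,p), proj(e+[0,0,.02],p))
```

```text
[ 0.5231 -0.0621  0.1156] [[-2.1, -1.0], [-0.8, -1.1], [-0.6, 0.1], [-1.7, 0.6], [-0.4, -1.5], [0.1, -0.8], [-0.2, -2.8], [-1.1, -3.4], [0.1, -2.7], [1.0, -2.9], [-0.2, 1.4], [1.4, 1.5], [-0.5, 0.5], [0.8, 0.4], [1.0, 1.3], [-0.4, 1.4]]
[ 0.5274 -0.064   0.1072] [[-0.2, -1.3], [1.2, -1.4], [1.0, 0.0], [-0.1, 0.5], [-0.4, -0.5], [-0.0, 0.3], [0.2, -1.6], [-0.7, -2.3]]
[ 0.5226 -0.0618  0.1149] [[-0.2, -3.1], [0.7, -3.2], [-0.6, 1.1], [1.0, 1.2], [-0.9, 0.1], [0.4, 0.0], [0.6, 1.0], [-0.8, 1.0]]
[319.12923648 223.07752097] [319.0896882  232.37956988]
```

Run:
```python
from h import *
for dz in (0,.01,.02,.03): print(dz,proj(world((.4224,.1583,-.117),[(0,-.041,.2132+dz),(0,.041,.2132+dz),(-.01,-.032,.2132+dz),(.01,-.05,.2132+dz)]),P["side"]).round(1).tolist())
```

```text
0 [[248.9, 151.3], [238.7, 138.6], [243.9, 150.7], [253.8, 151.9]]
0.01 [[248.5, 147.7], [238.3, 135.2], [243.5, 147.2], [253.5, 148.3]]
0.02 [[248.1, 144.2], [237.9, 131.7], [243.2, 143.6], [253.1, 144.7]]
0.03 [[247.8, 140.5], [237.5, 128.2], [242.8, 140.0], [252.8, 141.1]]
```

Both cameras agree that the fingertips end about 27 mm above the reported TCP. In the side view they show at row 142 instead of 151, and in the wrist view the tip spacing of 100 px means 0.18 m depth. So the fingers closed over the top of the rib. I'll go lower, watching the force.

Request:
drive_tool:
  commands:
    - [[0,0,-4.5],[0,0,0],0.6]
    - [[0,0,-4.5],[0,0,0],0.6]
    - [[0,0.1,-3.5],[0,0,0],0.6]
    - [[0,0,-0.7],[0,0,0],0.6]
    - [[0,0,0],[0,0,0],0.6]

```text
clock: 16.85
eef_pos: [0.5258, -0.0648, 0.0093]
orientation: [-0.002, 0.667, 0.745, -0.002]
ft_force: [-0.2, 0.2, -0.1]
finger_gap: 0.0555
grip_force: 0.0
```

Request:
drive_tool:
  commands:
    - [[0,0,-0.5],[0,0,0],0.6]
    - [[0,0,-0.5],[0,0,0],0.6]
    - [[0,0,-0.4],[0,0,0],0.6]
    - [[0,0,-0.3],[0,0,0],0.6]

```text
clock: 17.25
eef_pos: [0.528, -0.0644, -0.0056]
orientation: [0.0, 0.667, 0.745, 0.0]
ft_force: [-0.5, 1.1, -0.5]
finger_gap: 0.055
grip_force: 0.0
```

Request:
drive_tool:
  commands:
    - [[0,0,0],[0,0,0],0.05]
    - [[0,0,0],[0,0,0],0.05]
    - [[0,0,0],[0,0,0],0.05]
    - [[0,0,0],[0,0,0],0.05]
    - [[0,0,0],[0,0,0],0.05]

```text
clock: 17.75
eef_pos: [0.5277, -0.0645, -0.0059]
orientation: [0.0, 0.667, 0.745, 0.0]
ft_force: [-0.4, -0.5, 1.2]
finger_gap: 0.017
grip_force: 0.0
```

Request:
drive_tool:
  commands:
    - [[0,0,0],[0,0,0],0.05]
    - [[0,0,0],[0,0,0],0.05]

```text
clock: 17.95
eef_pos: [0.5274, -0.0645, -0.006]
orientation: [-0.0, 0.667, 0.745, -0.0]
ft_force: [-0.6, 0.4, 1.2]
finger_gap: 0.0137
grip_force: 30.0
```

Gripped at 13.7 mm. Now I carry it to the jig, leaving a 6 mm standoff from the board.

Request:
drive_tool:
  commands:
    - [[0,0,2],[0,0,0],0.05]
    - [[0,0,4],[0,0,0],0.05]
    - [[-0.2,-3,0],[0,0,-0.05],0.05]
    - [[-0.3,-4,0],[0,0,-0.05],0.05]
    - [[-0.3,-4,0],[0,0,-0.05],0.05]

```text
clock: 18.45
eef_pos: [0.5195, -0.1749, 0.0541]
orientation: [0.0, 0.721, 0.693, 0.0]
ft_force: [0.8, -0.0, -2.6]
finger_gap: 0.0139
grip_force: 30.0
```

Request:
drive_tool:
  commands:
    - [[-0.3,-4,0],[0,0,-0.05],0.05]
    - [[-0.26,-4,0],[0,0,-0.0485],0.05]
    - [[0,-3.3,0],[0,0,0],0.05]
    - [[0,0,0],[0,0,0],0.05]
    - [[0,0,0],[0,0,0],0.05]

```text
clock: 18.95
eef_pos: [0.5131, -0.288, 0.0533]
orientation: [-0.001, 0.755, 0.656, -0.0]
ft_force: [0.0, 1.3, -2.6]
finger_gap: 0.0139
grip_force: 30.0
```

Run:
```python
from h import *
go(.5139,-.2881,.009,-.1385-np.pi/2)
p=imaging.camera_params("wrist"); w=imaging.read_camera("wrist"); cv2.imwrite("pics/w6.png",w); np.save("w6T.npy",p["T"])
h=cv2.cvtColor(w,cv2.COLOR_BGR2HSV); g=cv2.inRange(h,(55,70,30),(95,255,200)); g=cv2.morphologyEx(g,cv2.MORPH_OPEN,np.ones((3,3)))
# left boundary (front edge) of the green per row
for v in range(100,300,8):
    xs=np.nonzero(g[v])[0]
    if len(xs)>5: print(v,xs.min(),xs.max(),end=" | ")
J=(.5654,-.2953,-.1385)
print(proj(world(J,np.array([(-30,-85,20),(-30,85,20),(50,85,20),(50,-85,20),(-110,100,12),(-110,-100,12)])/1e3),p).round(1).tolist())
```

```text
t 18.95 tcp [ 0.5131 -0.288   0.0533] yaw 1.4303 z [-0.001  0.    -1.   ] F [ 0.   1.3 -2.6] gap 0.0139 grip 30.0 j [ 0.09  0.56  0.48  1.88 -0.36  0.78  0.62]
shift cm [ 0.08 -0.01 -4.43] turn 0.0019
116 349 446 | 124 349 446 | 132 349 445 | 140 349 444 | 148 349 443 | 156 348 443 | 164 348 442 | 172 348 441 | 180 348 441 | 188 348 440 | 196 348 439 | 204 348 405 | 212 348 400 | 220 348 405 | 228 352 405 | 236 358 435 | 244 362 434 | [[343.8, 298.3], [347.7, 107.6], [447.3, 108.3], [428.4, 297.4], [248.5, 89.8], [261.1, 307.0]]
```

The board's front edge shows at column 348–349, 2 px from the model, so the standoff holds. I'll lower it to the plate.

Request:
drive_tool:
  commands:
    - [[0,0,-2.5],[0,0,0],0.05]
    - [[0,0,-1.5],[0,0,0],0.05]
    - [[0,0,-0.5],[0,0,0],0.05]
    - [[0,0,-0.2],[0,0,0],0.05]
    - [[0,0,0],[0,0,0],0.05]

```text
clock: 19.5
eef_pos: [0.5142, -0.2873, 0.0071]
orientation: [0.0, 0.754, 0.657, -0.0]
ft_force: [-0.4, 0.2, -3.6]
finger_gap: 0.0138
grip_force: 30.0
```

Request:
drive_tool:
  commands:
    - [[0.3,-0.04,0],[0,0,0],0.05]
    - [[0.1,-0.01,0],[0,0,0],0.05]
    - [[0.1,-0.01,0],[0,0,0],0.05]
    - [[0,0,0],[0,0,0],0.05]

```text
clock: 19.9
eef_pos: [0.5193, -0.2882, 0.0073]
orientation: [0.0, 0.754, 0.656, 0.0]
ft_force: [-0.8, -0.2, -3.2]
finger_gap: 0.0135
grip_force: 30.0
```

Request:
drive_tool:
  commands:
    - [[0.1,-0.01,0],[0,0,0],0.05]
    - [[0.1,-0.01,0],[0,0,0],0.05]
    - [[0,0,0],[0,0,0],0.05]

```text
clock: 20.2
eef_pos: [0.5208, -0.2884, 0.007]
orientation: [-0.0, 0.754, 0.656, -0.0]
ft_force: [-0.6, -0.3, -2.2]
finger_gap: 0.0135
grip_force: 30.0
```

Request:
drive_tool:
  commands:
    - [[0.1,-0.01,-0.05],[0,0,0],0.05]
    - [[0.1,-0.01,0],[0,0,0],0.05]
    - [[0,0,0],[0,0,0],0.05]

```text
clock: 20.5
eef_pos: [0.5213, -0.2884, 0.0063]
orientation: [-0.001, 0.754, 0.656, -0.001]
ft_force: [-5.4, 0.8, 1.2]
finger_gap: 0.0136
grip_force: 30.0
```

Request:
drive_tool:
  commands:
    - [[0.1,-0.01,0],[0,0,0],0.05]
    - [[0.1,-0.01,0],[0,0,0],0.05]
    - [[0,0,0],[0,0,0],0.05]

```text
clock: 20.8
eef_pos: [0.5213, -0.2883, 0.0063]
orientation: [-0.003, 0.754, 0.656, -0.001]
ft_force: [-9.5, 1.1, 6.0]
finger_gap: 0.0138
grip_force: 30.0
```

Contact with the board edge: Fx reached −9.5 N and x stopped advancing. I'll ease off and release.

Request:
drive_tool:
  commands:
    - [[-0.25,0.03,0],[0,0,0],0.05]
    - [[0,0,-0.05],[0,0,0],0.05]
    - [[0,0,0],[0,0,0],0.05]

```text
clock: 21.1
eef_pos: [0.5212, -0.2883, 0.0061]
orientation: [-0.001, 0.754, 0.656, -0.0]
ft_force: [-5.8, 0.3, 3.1]
finger_gap: 0.014
grip_force: 30.0
```

```bash
python3 -c "
from h import *
pose()"
```

```text
t 21.1 tcp [ 0.5212 -0.2883  0.0061] yaw 1.4321 z [-0.002  0.001 -1.   ] F [-5.8  0.3  3.1] gap 0.014 grip 30.0 j [ 0.12  0.65  0.44  1.87 -0.4   0.71  0.65]
```

Request:
drive_tool:
  commands:
    - [[0,0,0],[0,0,0],0.3]
    - [[0,0,0],[0,0,0],0.3]
    - [[0,0,0],[0,0,0],0.3]
    - [[0,0,0],[0,0,0],0.3]
    - [[0,0,3],[0,0,0],0.3]

```text
clock: 21.6
eef_pos: [0.5203, -0.2869, 0.0332]
orientation: [-0.003, 0.754, 0.657, -0.001]
ft_force: [-0.1, -0.1, -0.1]
finger_gap: 0.0277
grip_force: 0.0
```

Request:
drive_tool:
  commands:
    - [[0,0,4],[0,0,0],0.3]
    - [[0,0,4],[0,0,0],0.3]
    - [[0,0,3],[0,0,0],0.6]
    - [[0,0,2],[0,0,0],0.6]
    - [[0,0,0],[0,0,0],0.6]

```text
clock: 22.1
eef_pos: [0.5246, -0.2895, 0.1692]
orientation: [0.003, 0.754, 0.656, 0.002]
ft_force: [0.4, -0.8, 0.3]
finger_gap: 0.0495
grip_force: 0.0
```

Run:
```python
from h import *
pose()
p=imaging.camera_params("wrist"); w=imaging.read_camera("wrist"); cv2.imwrite("pics/w7.png",w); np.save("w7T.npy",p["T"])
a=imaging.read_camera("side");b=imaging.read_camera("scene");cv2.imwrite("pics/s7.png",a);cv2.imwrite("pics/k7.png",b)
h=cv2.cvtColor(w,cv2.COLOR_BGR2HSV)
g=cv2.inRange(h,(55,70,30),(95,255,200)); g=cv2.morphologyEx(g,cv2.MORPH_OPEN,np.ones((3,3)))
for v in range(60,280,12):
    xs=np.nonzero(g[v])[0]
    if len(xs)>5: print(v,xs.min(),xs.max(),w[v,xs.min()-60:xs.min()+4:4].mean(1).astype(int).tolist())
J=(.5674,-.2953,-.1385)
f=lambda pts:proj(world(J,np.array(pts)/1e3),p).round(1).tolist()
print("board",f([(-30,-85,20),(-30,85,20),(50,85,20),(50,-85,20)]),"se",f([(-62,-90,20),(-62,90,20),(-30,90,20)]),"wing",f([(72,0,86),(90,0,86),(54,0,86)]))
```

```text
t 22.1 tcp [ 0.5246 -0.2895  0.1692] yaw 1.4323 z [ 0.006 -0.002 -1.   ] F [ 0.4 -0.8  0.3] gap 0.0495 grip 0.0 j [ 0.03  0.43  0.55  1.78 -0.26  1.    0.54]
120 329 393 [185, 186, 186, 187, 186, 185, 185, 155, 155, 158, 159, 160, 157, 160, 161, 102]
132 329 393 [185, 186, 187, 187, 188, 188, 186, 159, 158, 157, 157, 159, 153, 159, 159, 103]
144 329 392 [190, 191, 190, 190, 189, 189, 188, 159, 159, 155, 156, 158, 154, 158, 158, 101]
156 329 392 [186, 184, 184, 184, 178, 183, 181, 153, 153, 150, 156, 157, 151, 158, 158, 100]
168 329 391 [159, 154, 154, 154, 154, 154, 153, 154, 154, 127, 74, 30, 30, 80, 157, 102]
180 329 367 [180, 153, 152, 152, 153, 152, 151, 153, 152, 125, 95, 32, 32, 76, 156, 99]
192 329 366 [179, 150, 153, 153, 152, 153, 153, 154, 154, 125, 116, 28, 29, 65, 155, 100]
204 329 389 [181, 152, 152, 152, 151, 153, 152, 153, 152, 126, 118, 32, 32, 66, 155, 97]
216 329 388 [160, 184, 183, 184, 184, 184, 183, 158, 153, 155, 142, 29, 29, 63, 155, 92]
228 329 388 [64, 21, 17, 121, 182, 182, 182, 154, 152, 154, 152, 155, 152, 157, 154, 93]
240 329 358 [13, 14, 15, 92, 183, 184, 184, 181, 153, 156, 152, 153, 153, 158, 156, 91]
board [[328.4, 248.3], [329.3, 115.8], [395.8, 116.1], [387.9, 248.0]] se [[304.4, 251.9], [302.5, 111.5], [329.4, 111.5]] wing [[429.0, 197.4], [445.9, 197.3], [412.0, 197.4]]
```

The straightedge abuts the green edge along its whole length (column 329 in every row), so it's flush and parallel. Next I measure the wing angle by rectifying the view at wing-top height.

```bash
cat > wing.py <<'E'
from h import *
J=(.5674,-.2953,-.1385)
def top(im,p,n=15,st=2):
    g=cv2.cvtColor(im,cv2.COLOR_BGR2GRAY)
    X=np.arange(-30,31,st); M=np.array([(72+x,y,86) for y in X[::-1] for x in X])/1e3
    uv=proj(world(J,M),p).astype(np.float32).reshape(len(X),len(X),2)
    return cv2.remap(g,uv,None,cv2.INTER_LINEAR)
if __name__=="__main__":
    p=imaging.camera_params("wrist"); im=imaging.read_camera("wrist"); cv2.imwrite("pics/wing.png",im)
    for r in top(im,p): print(" ".join("%3d"%v for v in r))
E
python3 wing.py
python3 - <<'E'
from wing import *
print("scene")
for r in top(cv2.imread("pics/k7.png"),P["scene"]): print(" ".join("%3d"%v for v in r))
E
```

```text
39  44  44  44  43  43  44  43  44  45  45  45  48  58  87 120 156 157 157 155 149 154 157 153 147 145 147 152 151 147 152
 45  71  74  75  75  74  75  74  74  73  73  74  77  76  76  80 142 158 157 156 150 153 157 153 147 146 146 151 152 148 153
 46  74  78  79  78  77  77  76  76  76  76  77  78  78  79  83 138 158 157 156 152 152 158 155 147 146 146 151 153 148 152
 44  74  79  79  77  78  78  77  76  76  76  77  77  78  79  84 136 158 157 156 152 151 158 155 149 145 146 151 154 149 148
 46  74  78  78  76  77  77  77  76  76  77  77  77  78  79  83 140 158 157 157 152 150 157 156 150 146 145 150 154 149 144
 45  65  69  67  62  73  72  68  74  76  77  77  76  78  78  79 140 159 157 157 154 150 157 157 151 147 145 150 154 151 145
 44  60  61  61  61  61  61  60  64  65  76  78  77  78  78  80 133 155 157 157 155 150 156 157 152 147 146 149 154 153 146
 44  60  61  62  59  60  62  67  79  86  88  79  77  77  78  80  85  96 127 151 155 149 155 158 153 147 146 148 154 154 146
 45  58  62  63  61  62  83 108 121 122 121 102  79  79  80  82  81  84 100 130 145 149 154 158 154 148 146 1
[... 5892 characters left out ...]
 127 163 158 158 162 133  98  62  62  61  60  66  68  65  67  68  70  70  68  66
 82  80  79  81  82  82  82  81  80  85  99 144 173 187 187 175 146  96  64  59  61  64  70  68  68  70  65  63  61  67  68
 81  82  83  85  84  82  82  83  83  86 103 136 173 193 192 177 145  87  66  59  62  59  59  65  65  66  61  64  65  65  65
 83  85  85  85  84  84  83  83  83  83 101 137 185 192 189 180 144 101  72  63  64  62  59  61  64  61  61  62  61  61  61
 83  84  84  84  83  84  84  83  82  85  97 143 182 190 186 173 137 103  75  68  72  80  73  72  73  65  71  76  70  73  75
 84  84  85  82  82  85  84  83  82  88 104 143 174 191 189 174 144  98  82  79  84  88  87  83  83  81  82  82  82  88  89
```

In the rectified scene view the wing's bright band runs from (−10, −12) to (+14, +8) mm, about +42° in the jig frame. So the screw stands at 0.72 or 3.86 rad. I'll align with the wing and grip it.

Request:
drive_tool:
  commands:
    - [[2.3,-0.34,0],[0,0,-0.142],0.6]
    - [[2.3,-0.33,0],[0,0,-0.142],0.6]
    - [[2.3,-0.33,-1],[0,0,-0.142],0.6]
    - [[2.3,-0.34,-2],[0,0,-0.142],0.6]
    - [[2.3,-0.34,-2],[0,0,-0.142],0.6]

```text
clock: 22.8
eef_pos: [0.6378, -0.305, 0.1137]
orientation: [-0.001, 0.937, 0.351, -0.001]
ft_force: [0.1, -0.2, 0.7]
finger_gap: 0.0554
grip_force: 0.0
```

Request:
drive_tool:
  commands:
    - [[0,0,0],[0,0,-0.142],0.6]
    - [[0,0,0],[0,0,0],0.6]

```text
clock: 23.0
eef_pos: [0.6364, -0.3047, 0.1126]
orientation: [-0.001, 0.958, 0.286, -0.002]
ft_force: [-0.7, 0.1, 0.2]
finger_gap: 0.055
grip_force: 0.0
```

Run:
```python
from wing import *
go(.6396,-.3063,.037,.58)
p=imaging.camera_params("wrist"); im=imaging.read_camera("wrist"); cv2.imwrite("pics/w8.png",im)
q=(.6396,-.3063,.58)
f=lambda m:proj(world(q,np.array(m)/1e3),p).round(0).astype(int).tolist()
print(f([(18,5,86),(18,-5,86),(-18,-5,86),(-18,5,86)]))
u,v=f([(0,0,86)])[0]; g=cv2.cvtColor(im,cv2.COLOR_BGR2GRAY); s=im.max(2).astype(int)-im.min(2)
for r in range(v-40,v+40,3): print(" ".join("%3d"%x if k<25 else " . " for x,k in zip(g[r,u-36:u+37:3],s[r,u-36:u+37:3])))
```

```text
t 23.0 tcp [ 0.6364 -0.3047  0.1126] yaw 0.5803 z [-0.005  0.    -1.   ] F [-0.7  0.1  0.2] gap 0.055 grip 0.0 j [-0.04  0.72  0.69  1.54 -0.5   1.07 -0.22]
shift cm [ 0.32 -0.16 -7.56] turn -0.0003
[[317, 190], [329, 190], [329, 232], [317, 232]]
188 185 188 187 191 192 188 185  40  56  54 133 186 183  .   .   .   .   .   .   .   .   .   .   . 
187 187 186 190 193 188 186  55  67  79  63  54 118 186 180  .   .   .   .   .   .   .   .   .   . 
186 187 189 192 188 187  69  59  78  78  78  70  55  83 183 186 157  .   .   .   .   .   .   .   . 
186 190 193 189 188  94  53  79  77  80  78  79  72  54  75 181 188 161  .   .   .   .   .   .   . 
188 193 191 188 141  45  75  74  78  77  77  79  78  79  53  61 174 187 168  .   .   .   .   .   . 
192 190 189 167  41  73  75  76  78  75  85 101 102  78  78  57  57 169 189 175  .   .   .   .   . 
188 189 171  42  74  75  76  74  76  77  93 109 112  87  78  79  59  56 130 186 182  .   .   .   . 
 65 172  58  69  78  79  76  76  73  76 140 147 153 104  78  78  78  64  53 118 189 185  .   .   . 
 .   .   68  78  77  78  80  63  63 101 141 154 158 
[... 1147 characters left out ...]

 60  62  62  62  60  63  61  68  .   .   .   .   .   .   .   .   75 183 185 182 183 186 187 183 183
 60  62  63  58  63  62  64  .   .   .   .   .   .   .   .   .   .   68 173 184 186 187 184 184 182
 60  62  60  62  61  63  .   .   .   .   .   .   .   .   .   .   .   .   .  164 187 183 185 183 186
 61  59  61  62  62  .   .   .   .   .   .   .   .   42  29  36  .   .   .   .  137 183 183 186 185
 .   64  62  71  .   .   .   .   .   .   .   .   .   24  27  28  29  .   .   .   .  107 183 186 188
 .   .   82 180 181 128  .   .   .   .   .   .   27  28  29  28  31  29  .   .   .   .   79 185 182
 .   .  143 184 185 183 148  .   .   .   .   29  30  27  27  29  26  31  27  .   .   .   .   72 164
```

The wing is aligned with the tool to within about 1 px. I'll descend and grip.

Request:
drive_tool:
  commands:
    - [[0.2,-0.15,-3.5],[0,0,0],0.6]
    - [[0,0,-2.5],[0,0,0],0.6]
    - [[0,0,-1],[0,0,0],0.6]
    - [[0,0,-0.5],[0,0,0],0.6]
    - [[0,0,0],[0,0,0],0.05]

```text
clock: 23.55
eef_pos: [0.6395, -0.3071, 0.0414]
orientation: [0.0, 0.958, 0.286, 0.0]
ft_force: [1.0, 0.2, -0.5]
finger_gap: 0.0493
grip_force: 0.0
```

Request:
drive_tool:
  commands:
    - [[0,0,0],[0,0,0],0.05]
    - [[0,0,0],[0,0,0],0.05]
    - [[0,0,0],[0,0,0],0.05]
    - [[0,0,0],[0,0,0],0.05]
    - [[0,0,0],[0,0,0],0.05]

```text
clock: 24.05
eef_pos: [0.6384, -0.3045, 0.0412]
orientation: [-0.002, 0.958, 0.286, -0.001]
ft_force: [-5.1, 3.2, 9.6]
finger_gap: 0.0096
grip_force: 29.9
```

Request:
drive_tool:
  commands:
    - [[0,0,0],[0,0,0],0.05]
    - [[0,0,0],[0,0,0],0.05]

```text
clock: 24.25
eef_pos: [0.6384, -0.3046, 0.0413]
orientation: [-0.002, 0.958, 0.287, -0.001]
ft_force: [-4.0, 3.6, 5.3]
finger_gap: 0.0096
grip_force: 30.0
```

```bash
python3 -c "
from h import *
pose();print(telemetry.observe()['wrist_torque'].round(2))"
```

```text
t 24.25 tcp [ 0.6384 -0.3046  0.0413] yaw 0.5811 z [-0.003  0.004 -1.   ] F [-4.   3.6  5.3] gap 0.0096 grip 30.0 j [-0.01  0.8   0.64  1.57 -0.55  0.96 -0.18]
[1.04 1.14 0.01]
```

Request:
drive_tool:
  commands:
    - [[-0.1,0.2,0],[0,0,-0.1],0.05]
    - [[0,0,0],[0,0,-0.12],0.05]
    - [[0,0,0],[0,0,-0.12],0.05]
    - [[0,0,0],[0,0,-0.12],0.05]
    - [[0,0,0],[0,0,-0.1],0.05]

```text
clock: 24.75
eef_pos: [0.6385, -0.3049, 0.0413]
orientation: [0.0, 1.0, 0.008, -0.0]
ft_force: [-0.8, 0.6, -0.9]
finger_gap: 0.0095
grip_force: 30.0
```

```bash
python3 -c "
from h import *
pose();print(telemetry.observe()['wrist_torque'].round(2))"
```

```text
t 24.75 tcp [ 0.6385 -0.3049  0.0413] yaw 0.016 z [-0. -0. -1.] F [-0.8  0.6 -0.9] gap 0.0095 grip 30.0 j [-0.09  0.84  0.77  1.58 -0.67  1.   -0.67]
[-0.02  0.24  0.06]
```

Request:
drive_tool:
  commands:
    - [[0,0,0],[0,0,-0.08],0.05]
    - [[0,0,0],[0,0,-0.08],0.05]
    - [[0,0,0],[0,0,-0.08],0.05]
    - [[0,0,0],[0,0,0],0.05]

```text
clock: 25.15
eef_pos: [0.6385, -0.305, 0.0413]
orientation: [0.0, 0.994, -0.11, -0.0]
ft_force: [-0.9, -0.4, 3.2]
finger_gap: 0.0101
grip_force: 30.0
```

```bash
python3 -c "
from h import *
pose();print(telemetry.observe()['wrist_torque'].round(2))"
```

```text
t 25.15 tcp [ 0.6385 -0.305   0.0413] yaw -0.2199 z [-0.    -0.001 -1.   ] F [-0.9 -0.4  3.2] gap 0.0101 grip 30.0 j [-0.12  0.86  0.82  1.58 -0.71  1.02 -0.87]
[-0.03  0.31 -0.09]
```

Request:
drive_tool:
  commands:
    - [[0,0,0],[0,0,-0.1],0.05]
    - [[0,0,0],[0,0,-0.1],0.05]
    - [[0,0,0],[0,0,-0.1],0.05]
    - [[0,0,0],[0,0,0],0.05]

```text
clock: 25.55
eef_pos: [0.6384, -0.3051, 0.0413]
orientation: [0.0, 0.967, -0.256, 0.0]
ft_force: [-0.6, -0.7, 1.7]
finger_gap: 0.0097
grip_force: 30.0
```

```bash
python3 -c "
from h import *
pose();print(telemetry.observe()['wrist_torque'].round(2))"
```

```text
t 25.55 tcp [ 0.6384 -0.3051  0.0413] yaw -0.5185 z [-0.    -0.001 -1.   ] F [-0.6 -0.7  1.7] gap 0.0097 grip 30.0 j [-0.15  0.89  0.89  1.58 -0.77  1.05 -1.13]
[-0.03  0.34 -0.01]
```

The wing follows (the gap stays at 9.7 mm, no slip), so the screw started near 3.86 rad. I'll keep turning.

Request:
drive_tool:
  commands:
    - [[0,0,0],[0,0,-0.149],0.05]
    - [[0,0,0],[0,0,-0.149],0.05]
    - [[0,0,0],[0,0,-0.149],0.05]
    - [[0,0,0],[0,0,-0.149],0.05]
    - [[0,0,0],[0,0,-0.149],0.05]

```text
clock: 26.05
eef_pos: [0.6382, -0.3053, 0.0413]
orientation: [0.0, 0.806, -0.592, 0.0]
ft_force: [-1.7, -1.1, 1.2]
finger_gap: 0.0096
grip_force: 30.0
```

Request:
drive_tool:
  commands:
    - [[0,0,0],[0,0,-0.149],0.05]
    - [[0,0,0],[0,0,-0.149],0.05]
    - [[0,0,0],[0,0,-0.149],0.05]
    - [[0,0,0],[0,0,-0.149],0.05]
    - [[0,0,0],[0,0,-0.149],0.05]

```text
clock: 26.55
eef_pos: [0.6378, -0.3053, 0.0413]
orientation: [-0.0, -0.535, 0.845, 0.0]
ft_force: [-2.0, -0.1, 2.3]
finger_gap: 0.0097
grip_force: 30.0
```

Request:
drive_tool:
  commands:
    - [[0,0,0],[0,0,0],0.6]
    - [[0,0,0],[0,0,0],0.6]
    - [[0,0,0],[0,0,0],0.6]
    - [[0,0,0],[0,0,0],0.6]
    - [[0,0,0],[0,0,0],0.6]

```text
clock: 27.05
eef_pos: [0.6386, -0.3046, 0.0411]
orientation: [0.0, -0.537, 0.844, 0.0]
ft_force: [0.4, -0.9, 1.0]
finger_gap: 0.0478
grip_force: 0.0
```

```bash
python3 -c "
from h import *
pose();print(telemetry.observe()['wrist_torque'].round(2))"
```

```text
t 27.05 tcp [ 0.6386 -0.3046  0.0411] yaw 1.1331 z [ 0.  0. -1.] F [ 0.4 -0.9  1. ] gap 0.0478 grip 0.0 j [-0.27  1.05  1.16  1.59 -1.02  1.21 -2.47]
[ 0.06 -0.02 -0.1 ]
```

Request:
drive_tool:
  commands:
    - [[0,0,0],[0,0,0.1496],0.6]
    - [[0,0,0],[0,0,0.1496],0.6]
    - [[0,0,0],[0,0,0.1496],0.6]
    - [[0,0,0],[0,0,0.1496],0.6]
    - [[0,0,0],[0,0,0.1496],0.6]

```text
clock: 27.55
eef_pos: [0.6385, -0.3047, 0.0411]
orientation: [-0.0, 0.81, -0.587, 0.0]
ft_force: [0.8, -0.7, 0.1]
finger_gap: 0.0551
grip_force: 0.0
```

Request:
drive_tool:
  commands:
    - [[0,0,0],[0,0,0.1496],0.6]
    - [[0,0,0],[0,0,0.1496],0.6]
    - [[0,0,0],[0,0,0.1496],0.6]
    - [[0,0,0],[0,0,0.1496],0.6]
    - [[0,0,0],[0,0,0.1496],0.6]

```text
clock: 28.05
eef_pos: [0.6385, -0.3048, 0.0411]
orientation: [0.0, 0.968, -0.251, 0.0]
ft_force: [0.5, -0.0, 0.5]
finger_gap: 0.0552
grip_force: 0.0
```

Request:
drive_tool:
  commands:
    - [[0,0,0],[0,0,0.1496],0.6]
    - [[0,0,0],[0,0,0.1496],0.6]
    - [[0,0,0],[0,0,0.1496],0.6]
    - [[0,0,0],[0,0,0.1496],0.6]
    - [[0,0,0],[0,0,0.1496],0.6]

```text
clock: 28.55
eef_pos: [0.6384, -0.3049, 0.0412]
orientation: [0.0, 0.993, 0.12, 0.0]
ft_force: [-0.1, -0.4, -0.5]
finger_gap: 0.055
grip_force: 0.0
```

Request:
drive_tool:
  commands:
    - [[0,0,0],[0,0,0.1496],0.6]
    - [[0,0,0],[0,0,0.1496],0.6]
    - [[0,0,0],[0,0,0.1496],0.6]
    - [[0,0,0],[0,0,0.1496],0.6]
    - [[0,0,0],[0,0,0.1496],0.6]

```text
clock: 29.05
eef_pos: [0.6383, -0.3049, 0.0412]
orientation: [0.0, 0.88, 0.475, -0.0]
ft_force: [0.4, -0.6, 0.0]
finger_gap: 0.0553
grip_force: 0.0
```

Request:
drive_tool:
  commands:
    - [[0,0,0],[0,0,0.1496],0.6]
    - [[0,0,0],[0,0,0],0.6]

```text
clock: 29.25
eef_pos: [0.6384, -0.3051, 0.0414]
orientation: [0.0, 0.844, 0.536, 0.0]
ft_force: [-0.2, 0.6, -0.9]
finger_gap: 0.0551
grip_force: 0.0
```

```bash
python3 -c "
from h import *
pose();print(telemetry.observe()['wrist_torque'].round(2))"
```

```text
t 29.25 tcp [ 0.6384 -0.3051  0.0414] yaw 1.1323 z [ 0.001  0.    -1.   ] F [-0.2  0.6 -0.9] gap 0.0551 grip 0.0 j [ 0.06  0.76  0.52  1.57 -0.45  0.93  0.29]
[-0.06  0.09 -0.01]
```

No contact during the half turn. I'll regrip and continue clockwise.

Request:
drive_tool:
  commands:
    - [[0,0,0],[0,0,0],0.05]
    - [[0,0,0],[0,0,0],0.05]
    - [[0,0,0],[0,0,0],0.05]
    - [[0,0,0],[0,0,0],0.05]
    - [[0,0,0],[0,0,0],0.05]

```text
clock: 29.75
eef_pos: [0.6385, -0.3046, 0.0409]
orientation: [0.0, 0.844, 0.536, -0.0]
ft_force: [0.5, -0.4, 0.6]
finger_gap: 0.0168
grip_force: 0.0
```

Request:
drive_tool:
  commands:
    - [[0,0,0],[0,0,0],0.05]
    - [[0,0,0],[0,0,0],0.05]
    - [[0,0,0],[0,0,-0.1],0.05]
    - [[0,0,0],[0,0,-0.14],0.05]
    - [[0,0,0],[0,0,-0.14],0.05]

```text
clock: 30.25
eef_pos: [0.6383, -0.3046, 0.041]
orientation: [-0.0, 0.931, 0.365, 0.0]
ft_force: [-0.3, 0.6, -0.3]
finger_gap: 0.0095
grip_force: 30.0
```

Request:
drive_tool:
  commands:
    - [[0,0,0],[0,0,-0.14],0.05]
    - [[0,0,0],[0,0,-0.14],0.05]
    - [[0,0,0],[0,0,-0.14],0.05]
    - [[0,0,0],[0,0,-0.14],0.05]
    - [[0,0,0],[0,0,-0.1],0.05]

```text
clock: 30.75
eef_pos: [0.6384, -0.3048, 0.041]
orientation: [0.0, 0.999, 0.044, -0.0]
ft_force: [-0.2, -0.7, -1.0]
finger_gap: 0.0097
grip_force: 30.0
```

```bash
python3 -c "
from h import *
pose();print(telemetry.observe()['wrist_torque'].round(2))"
```

```text
t 30.75 tcp [ 0.6384 -0.3048  0.041 ] yaw 0.0871 z [-0. -0. -1.] F [-0.2 -0.7 -1. ] gap 0.0097 grip 30.0 j [-0.09  0.84  0.77  1.58 -0.66  1.   -0.6 ]
[-0.08  0.29  0.05]
```

Request:
drive_tool:
  commands:
    - [[0,0,0],[0,0,-0.06],0.05]
    - [[0,0,0],[0,0,-0.06],0.05]
    - [[0,0,0],[0,0,-0.05],0.05]
    - [[0,0,0],[0,0,-0.04],0.05]
    - [[0,0,0],[0,0,0],0.05]

```text
clock: 31.25
eef_pos: [0.6384, -0.305, 0.041]
orientation: [0.0, 0.998, -0.059, -0.0]
ft_force: [-0.9, -1.0, 0.6]
finger_gap: 0.0098
grip_force: 30.0
```

```bash
python3 -c "
from h import *
pose();print(telemetry.observe()['wrist_torque'].round(2))"
```

```text
t 31.25 tcp [ 0.6384 -0.305   0.041 ] yaw -0.1184 z [-0.    -0.001 -1.   ] F [-0.9 -1.   0.6] gap 0.0098 grip 30.0 j [-0.11  0.86  0.81  1.58 -0.7   1.01 -0.78]
[-0.07  0.32  0.  ]
```

Request:
drive_tool:
  commands:
    - [[0,0,0],[0,0,-0.04],0.05]
    - [[0,0,0],[0,0,-0.04],0.05]
    - [[0,0,0],[0,0,-0.02],0.05]
    - [[0,0,0],[0,0,0],0.05]

```text
clock: 31.65
eef_pos: [0.6384, -0.3049, 0.041]
orientation: [0.0, 0.994, -0.108, -0.0]
ft_force: [-0.7, -1.5, 0.1]
finger_gap: 0.0105
grip_force: 31.3
```

```bash
python3 -c "
from h import *
pose();print(telemetry.observe()['wrist_torque'].round(2))"
```

```text
t 31.65 tcp [ 0.6384 -0.3049  0.041 ] yaw -0.2164 z [-0.    -0.001 -1.   ] F [-0.7 -1.5  0.1] gap 0.0105 grip 31.3 j [-0.12  0.87  0.83  1.58 -0.72  1.02 -0.86]
[-0.24  0.35  0.65]
```

Torque rises to 0.65 N·m at yaw −0.2 and the pads spread, so the screw is bottomed. I'll back off a quarter turn and release.

Request:
drive_tool:
  commands:
    - [[0,0,0],[0,0,0],0.05]
    - [[0,0,0],[0,0,0.149],0.05]
    - [[0,0,0],[0,0,0.149],0.05]
    - [[0,0,0],[0,0,0.149],0.05]
    - [[0,0,0],[0,0,0.149],0.05]

```text
clock: 32.15
eef_pos: [0.6384, -0.3047, 0.041]
orientation: [-0.0, 0.982, 0.19, 0.0]
ft_force: [0.1, -0.6, -0.3]
finger_gap: 0.0097
grip_force: 30.0
```

Request:
drive_tool:
  commands:
    - [[0,0,0],[0,0,0.149],0.05]
    - [[0,0,0],[0,0,0.149],0.05]
    - [[0,0,0],[0,0,0.149],0.05]
    - [[0,0,0],[0,0,0.149],0.05]
    - [[0,0,0],[0,0,0.149],0.05]

```text
clock: 32.65
eef_pos: [0.6382, -0.3045, 0.041]
orientation: [-0.0, 0.845, 0.534, 0.0]
ft_force: [-0.5, -0.3, -1.5]
finger_gap: 0.0099
grip_force: 30.0
```

Request:
drive_tool:
  commands:
    - [[0,0,0],[0,0,0.149],0.05]
    - [[0,0,0],[0,0,0.149],0.05]
    - [[0,0,0],[0,0,0],0.05]
    - [[0,0,0],[0,0,0],0.05]
    - [[0,0,0],[0,0,0],0.05]

```text
clock: 33.15
eef_pos: [0.6381, -0.3045, 0.041]
orientation: [-0.0, 0.759, 0.651, -0.0]
ft_force: [-2.5, 1.4, 0.8]
finger_gap: 0.0098
grip_force: 30.0
```

```bash
python3 -c "
from h import *
pose();print(telemetry.observe()['wrist_torque'].round(2))"
```

```text
t 33.15 tcp [ 0.6381 -0.3045  0.041 ] yaw 1.4181 z [-0.001  0.    -1.   ] F [-2.5  1.4  0.8] gap 0.0098 grip 30.0 j [ 0.1   0.75  0.46  1.57 -0.39  0.92  0.53]
[0.16 0.51 0.01]
```

Request:
drive_tool:
  commands:
    - [[0,0,0],[0,0,0],0.6]
    - [[0,0,0],[0,0,0],0.6]
    - [[0,0,0],[0,0,0],0.6]
    - [[0,0,0],[0,0,0],0.6]
    - [[0,0,3],[0,0,0],0.6]

```text
clock: 33.65
eef_pos: [0.6357, -0.303, 0.0671]
orientation: [-0.003, 0.758, 0.652, -0.002]
ft_force: [0.9, -0.0, 0.3]
finger_gap: 0.0473
grip_force: 0.0
```

Request:
drive_tool:
  commands:
    - [[0,0,4],[0,0,0],0.6]
    - [[0,0,4.5],[0,0,0],0.6]
    - [[0,0,4],[0,0,0],0.6]
    - [[-4,0,0],[0,0,0],0.6]
    - [[-4,0,0],[0,0,0],0.6]

```text
clock: 34.15
eef_pos: [0.5588, -0.3051, 0.1974]
orientation: [0.002, 0.758, 0.653, 0.001]
ft_force: [0.7, -0.6, -0.2]
finger_gap: 0.0554
grip_force: 0.0
```

Request:
drive_tool:
  commands:
    - [[-4,0,2],[0,0,0],0.6]
    - [[-4,0,2],[0,0,0],0.6]
    - [[-2,0,2],[0,0,0],0.6]
    - [[0,0,0],[0,0,0],0.6]
    - [[0,0,0],[0,0,0],0.6]

```text
clock: 34.65
eef_pos: [0.4592, -0.3046, 0.2565]
orientation: [0.001, 0.758, 0.652, 0.001]
ft_force: [0.1, -0.0, -0.4]
finger_gap: 0.0555
grip_force: 0.0
```

Run:
```python
from h import *
pose()
w=imaging.read_camera("wrist");a=imaging.read_camera("side");b=imaging.read_camera("scene")
for n,i in (("w9",w),("s9",a),("k9",b)): cv2.imwrite(f"pics/{n}.png",i)
o=np.zeros((600,800,3),np.uint8)
o[:300,:400]=cv2.resize(w[20:290,150:510],(400,300),interpolation=2)
o[:300,402:800]=cv2.resize(b[230:350,165:324],(398,300),interpolation=2)
o[302:600,:400]=cv2.resize(a[90:239,240:440],(400,298),interpolation=2)
o[302:600,402:800]=cv2.resize(b[140:260,290:450],(398,298),interpolation=2)
cv2.imwrite("pics/c7.png",o)
```

```text
t 34.65 tcp [ 0.4592 -0.3046  0.2565] yaw 1.4209 z [ 0.002 -0.    -1.   ] F [ 0.1 -0.  -0.4] gap 0.0555 grip 0.0 j [ 0.03  0.24  0.6   1.8  -0.15  1.14  0.53]
```

View pics/c7.png

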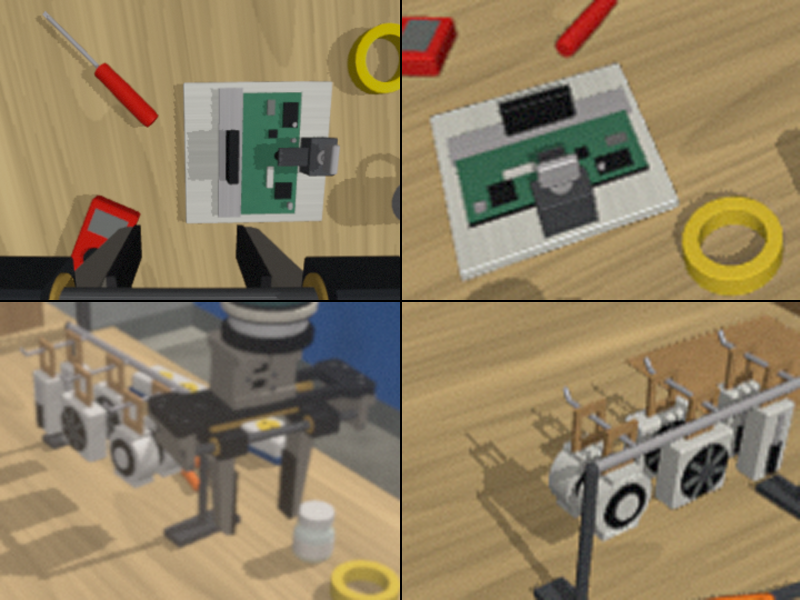

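The final view shows the straightedge flush and centred at wrist crop (217–243, 88–217), the wing along the board's long edge, and all six packs hanging on their hooks. I'll hand the job in.

```bash
python3 -c "
from station import job
print(job.sign_off())"
```

```text
the job is handed in; nothing more can be done
None
```

I handed the job in at about 35 s on the robot's clock, and no verdict came back. By the final images, all three loose packs hang on their matching hooks, the straightedge lies flush and centred against the board, and the screw was bottomed and then backed off about a quarter turn.

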